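Hang a nail-tip carrier on the gravity rail of a curing lamp

ROBOT

A 6-joint arm with a two-finger parallel gripper is mounted at the origin on the work surface. World frame = base frame: x ahead of the robot, y to its left, z up, the work surface at z = 0. Lengths are in m, angles in rad, forces in N, time in s.
With the tool pointing down it reaches from about 0.375 to 0.9 m from the base axis. Payload 3.1 kg.
Tool frame: the origin (TCP) lies at the very end of the fingers, on their centre line; the grasp point (between the pads) lies robot.hold_point_z behind it (robot.hold_point_z is the distance from the TCP to the grasp point, in m); x points along the fingers, y is the direction in which the jaws open and shut, and the axes are right-handed (so a half turn about x gives the same grasp; the last joint's range is limited). The gripper opens to 87 mm and grips with 3 to 60 N. Pads are 19 mm wide; open, the fingers measure 117 mm over their backs; the gripper's body (75 mm by 190 mm) begins 51 mm behind the grasp point.
Start: joints at [1.135, 0.527, 1.433, -0, 1.181, -0.178], TCP at [0.159, 0.604, 0.223] pointing down, gripper open.
Joint ranges: [-3.08, 3.08], [-0.75, 2.2], [0.22, 2.44], [-1.43, 4.57], [0, 2.65], [-2.85, 2.85]. Speed limits (rad/s): [2.79, 2.79, 3.14, 3.14, 3.14, 3.14].

INTERFACE

Orientations are given as a unit quaternion [x, y, z, w].
In Python, from station import robot gives the robot as it stands.
- The arm moves only by the tool servo_tool, never from a script. Its argument "plan" is a list of rows, each a list of 5 numbers: the opening, from 0 (shut) to 1 (fully open), then the shift along the tool's x, y, z in cm, then the turn about the tool's x in degrees. In form: [[claw, x, y, z, spin], ...]. A call has 1 to 12 rows; each row shifts and turns the pose as measured when the row begins, along the tool's axes as they then stand; what a row does not reach is not made up. A row lasts 1/12 s, in which the tool goes at most 41.7 mm and 7.16 degrees, less where a joint would pass 70% of its speed; a pose out of reach is approached as far as the arm can. A call with a gripper value outside its range is refused whole. The fingers move at their own pace and stop on an object; "force" is the grip in N (left out, the last holds). Time passes only in rows, so rows that do not move let the fingers close. It gives the time, the measured TCP pose, the force and the opening at its end, in the units of the state.
- robot.state(): the state, without advancing time (a new reading comes with each control period).
- robot.grab_frame(name): name is "scene" or "top" or "wrist"; returns the picture (480x640x3 uint8, red, green, blue); there is no depth.
- robot.camera_model(name): a dict with "K" (3x3 intrinsics, pixels), "pose" (4x4, takes a point from camera to world coordinates); the wrist camera has in their place "hand_eye" (4x4, takes a point from camera to tool coordinates, whose origin is the TCP and whose axes are the tool frame's). Camera axes: x right, y up, looking along -z (the intrinsics and any distortion apply to the point x, -y, -z); pixel columns grow to the right and rows downward; lengths in m; the calibration is good to about 2 mm. A picture is of the moment at which its call begins: read the wrist's pose just before it. camera_model takes no time and is no camera call.
- robot.close_job(): hands the job in, once; it reports no verdict.
Trained networks look in the newest picture that a camera, given by its name, has taken for a name from the list of things; names that differ only in an ending like _2 or _b are one class to them, and where a whole thing is asked for, a point or a joint stands for the part that bears it (a point fixed in the world has none). Each returns a list of dicts, best first, with "p" (0 to 1); they miss things now and then, are a little off and sometimes report something else, mostly with a low value. They report only what shows in the picture. A call takes as long as a camera call. They do not tell look-alikes from the thing itself.
- robot.trace(camera, label): "region" (480x640 bool, what is visible of it) and "extent" ([left, top, right, bottom] in pixels, round what is visible of it).
- robot.spot_point(camera, label): "position" ([column, row] in pixels: a listed point, or the origin of a listed thing).
The state is a dict: "clock": time; "q": joint angles; "joint_vel": joint speeds; "tau": joint torques, N m; "ee_pos": TCP position; "eef_rot": TCP orientation; "contact_force": force on the tool from outside, world axes, zero at the start; "wrist_torque": the same for the moment, N m; "gripper_width": opening from 0.0 (shut) to 1.0 (fully open).
Only numpy, scipy, OpenCV 4.12 (cv2) and the standard library are available. Lean on these libraries where they do the work, as an engineer would, in place of code of your own. Each camera call takes 0.05 s, during which the arm holds its last target.

TASK

Take the wheeled nail-tip carrier off its leaning stand and stand it upright on the black rubber pad, and let go of it there. Then pick it up again from above, hook its two wheels gently over the sloping bar between the two black bands near the bar's high end, and let go so that it rolls down to the stop at the low end and comes to rest there. Leave the bottles, jars and file where they are.

Things in the scene. Friction and masses are not known exactly. Their poses are not given: they have to be found in the camera images.
- carrier: Wheeled hook carrier, 200 mm tall, 0.34 to 0.5 kg, heavy foot (centre of mass near z = 33 mm). Origin: centre of the foot block's underside; z up, y along its rolling direction, hook mouth open to its -x. At the start it leans 45 degrees in the stand, top towards the stand's +x, mouth up and towards the stand's -x. To hook it on, bring the bar in from its -x side, between nail tips and wheels, to x = 0, then lower it.
- carrier_block (a point): Centre of the aluminium foot block, 70 (x) x 56 (y) x 40 (z) mm, at carrier z = 20 mm; axes as the carrier. White nail tips stand on it up to carrier z = 55 mm. Grip it across its y faces (56 mm apart), which stick out 10 mm each side of the stand's board and ledge.
- carrier_spine (a point): On the steel spine at the carrier's back, 40 mm wide (y), 8 mm thick, carrier x = +27 to +35 mm, z = 40 to 148 mm; this point is at x = 31, z = 92. A bridge plate (carrier x -16 to +35, y -45 to +45, z 144 to 152 mm) runs forward from its top over the wheels.
- carrier_tab (a point): Point in the grey tab that stands on the bridge: tab 12 (x) x 36 (y) mm, carrier z 152 to 200 mm, centred at x = y = 0; this point is at z = 180 mm. Axes as the carrier. In the stand the tab is shut in by the yoke.
- carrier_seat (a point): Midway between the two grooved black wheels (at carrier y = +30 and -30 mm) at the lowest point of their treads, carrier z = 110 mm; lies on the bar's top when hung. Axes as the carrier. Treads 26 mm diameter; conical flanges 40 mm diameter (down to z = 103 mm, x -14 to +14 mm) guide a bar up to about 8 mm off-centre into the groove.
- rest: Fixed leaning stand, 230 mm tall, foot plate its x -40 to +160, y +-40 mm. Origin on the desk, 65 mm below the leaning carrier's origin; x horizontal, the way the board leans. Board and ledge 36 mm wide; at the top a grey yoke 62 mm wide with cheeks beside the carrier's tab, 6 mm clear. The yoke stops it from being lifted straight up: draw it 60 mm square off the board (along its own -x, 45 degrees up) first.
- pad: Fixed black rubber pad, 150 x 150 x 12 mm, lying on the desk. Origin: centre of its underside, z up.
- pad_top (a point): Centre of the pad's upper face, 12 mm above the desk.
- rail: Fixed gravity rail: straight steel bar 8 mm thick (x), 16 mm high, 450 mm long along y; top height = 165 mm - 0.07 y, falling to +y. Origin on the desk under its middle; z up. Posts at y = -222 and +222 mm. Both sides (x) are open and the carrier may hang either way round. A white lamp foot 150 mm in diameter, 20 mm high, lies under the low end.
- rail_load (a point): Middle of the loading place, on the bar's top (rail y = -100 mm); black bands on the bar at rail y = -140 and -60 mm bound it. Axes as the rail. A low end plate at y = -210 mm rises 33 mm above the bar.
- rail_home (a point): Where carrier_seat is when the carrier rests against the stop: on the bar's top, rail y = +140 mm. Axes as the rail. The stop, a black plate 50 mm wide with rubber face at y = +188 mm, rises 55 mm above the bar and meets the carrier's bridge. Once let go the carrier rolls there by itself at 0.05 to 0.15 m/s.
- polish_a: Loose bystander: small clear bottle, 30 mm diameter, 85 mm tall. Origin: centre of underside.
- polish_b: Loose bystander: small amber bottle, 30 mm diameter, 85 mm tall. Origin: centre of underside.
- jar_a: Loose bystander: black gel jar, 68 mm diameter, 32 mm tall. Origin: centre of underside.
- jar_b: Loose bystander: black gel jar, 68 mm diameter, 32 mm tall. Origin: centre of underside.
- file: Loose bystander: grey nail file, 170 x 22 x 8 mm. Origin: centre of underside.
- pump: Loose bystander: clear bottle, 60 mm diameter, 170 mm tall. Origin: centre of underside.
Not all that is in view belongs to the job. Leave any purple look-alike of the carrier alone. Of the things that look like the pad, the larger one is meant.

How it is judged:
On the way, in this order (a step that is already met when the one before it is completed fails the run):
1. the carrier stands upright with its whole foot on the rubber pad, let go (distance between carrier and pad_top below 0.04 m and angle between carrier's own z axis and vertical below 0.1 rad and linear speed of carrier below 0.02 m/s and contact force between carrier and pad above 0.5 N and contact force between each of the arm, the fingers and carrier below 0.2 N), for 0.2 s.
2. the carrier hangs with its wheels on the bar in or near the loading place, let go (y of carrier_seat in the frame of rail between -0.17 and -0.03 m and horizontal distance between carrier_seat and rail_load below 0.08 m and angle between carrier's own z axis and vertical below 0.25 rad and z of carrier_seat in the frame of rail_load between -0.015 and 0.015 m and contact force between carrier and rail above 0.5 N and contact force between each of the arm, the fingers and carrier below 0.2 N), for 0.03 s.
At the end, for the whole second after the job is handed in: The carrier hangs by its wheels on the bar against the low-end stop (seat point within 12 mm of rail_home, upright within 0.2 rad, in line with the bar within 0.15 rad), at rest and touched by nothing but the rail (distance between carrier_seat and rail_home below 0.012 m and angle between carrier's own z axis and vertical below 0.2 rad and angle between the y axis of carrier and the y axis of rail, either way round below 0.15 rad and linear speed of carrier below 0.02 m/s and contact force between carrier and rail above 0.5 N and contact force between each of the arm, the fingers and carrier below 0.2 N).
It fails at once if a bystander is knocked over or moved by more than 25 mm (distance of any of polish_a, polish_b, jar_a, jar_b, file, pump from where it was at the start of the episode above 0.025 m or angle between any of polish_a, polish_b, pump's own z axis and vertical above 0.5 rad).
It fails at once if the carrier is dropped or banged on the rail (over 60 N) (contact force between carrier and rail above 60 N).
It also fails if it takes over 72 s, if anything falls off the work surface, if the arm or the gripper's body presses on something with over 40 N, if the wrist force passes 120 N, or if a joint passes its speed limit or range.

## Working session

There is one attempt and no reset: what is moved stays moved. The work goes in short steps, Python scripts to look and compute and a tool call to move; the robot and the scene stay as the last step left them, time stands still between calls to the robot, and variables do not carry over. Pictures are saved under pics/ and viewed, and the job is handed in when it is done.

Besides the shell and the picture viewer there is one more tool, called after "Emit:" by a JSON object that holds its "name" and its "arguments", one argument or row to a line. servo_tool: Moves the arm, as the interface text tells. Its arguments: {"type":"object","properties":{"plan":{"type":"array","items":{"type":"array","items":{"type":"number"}}},"force":{"type":"number"}},"required":["plan"]}

```bash
ls; mkdir -p pics; python3 - <<'E'
from station import robot
import cv2
for n in ("scene","top","wrist"):
    im=robot.grab_frame(n); cv2.imwrite(f"pics/{n}0.png",im[:,:,::-1])
    m=robot.camera_model(n); print(n,{k:(v.round(4).tolist() if hasattr(v,'round') else v) for k,v in m.items()})
print(robot.hold_point_z); print(robot.state())
E
```

```text
pics
scene {'K': [[445.9381, 0.0, 322.1579], [0.0, 445.9381, 242.7679], [0.0, 0.0, 1.0]], 'pose': [[-0.4236, -0.6133, 0.6667, 1.0866], [0.9056, -0.2713, 0.3259, 0.3354], [-0.019, 0.7418, 0.6703, 0.7347], [0.0, 0.0, 0.0, 1.0]]}
top {'K': [[559.3873, 0.0, 312.0486], [0.0, 559.3873, 239.1383], [0.0, 0.0, 1.0]], 'pose': [[0.013, 0.9942, -0.1066, 0.3241], [-0.9998, 0.0111, -0.0185, 0.0223], [-0.0172, 0.1068, 0.9941, 1.5707], [0.0, 0.0, 0.0, 1.0]]}
wrist {'K': [[390.1115, 0.0, 315.192], [0.0, 390.1115, 244.3742], [0.0, 0.0, 1.0]], 'hand_eye': [[0.002, 0.2539, -0.9672, -0.1617], [1.0, -0.001, 0.0018, -0.0002], [-0.0005, -0.9672, -0.2539, -0.0706], [0.0, 0.0, 0.0, 1.0]]}
0.0187
{'clock': 0.15, 'q': array([ 1.13452765e+00,  5.28292657e-01,  1.43358017e+00, -8.12120761e-06,
        1.18138543e+00, -1.78472153e-01]), 'joint_vel': array([ 0.0003467 , -0.00274946, -0.00087885,  0.00029469,  0.0005774 ,
        0.00036379]), 'tau': array([ 6.32288320e-04, -4.40430093e+01, -1.76842868e+01,  6.33538677e-02,
        5.52565476e-02, -9.43396026e-05]), 'ee_pos': array([0.15906727, 0.60385632, 0.22178067]), 'eef_rot': array([ 0.09032945,  0.70141624, -0.09145362,  0.70106496]), 'contact_force': array([ 0.54800031,  0.12985867, -0.56528255]), 'wrist_torque': array([-0.05394734,  0.06066666,  0.02427601]), 'gripper_width': 1.0045164325829155}
```

View pics/scene0.png

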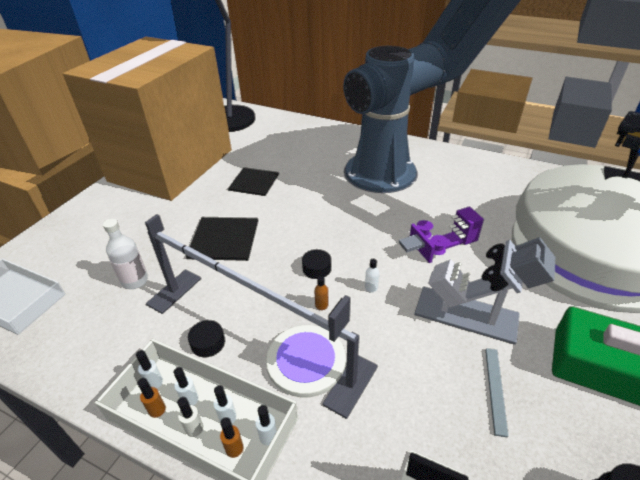

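View pics/top0.png

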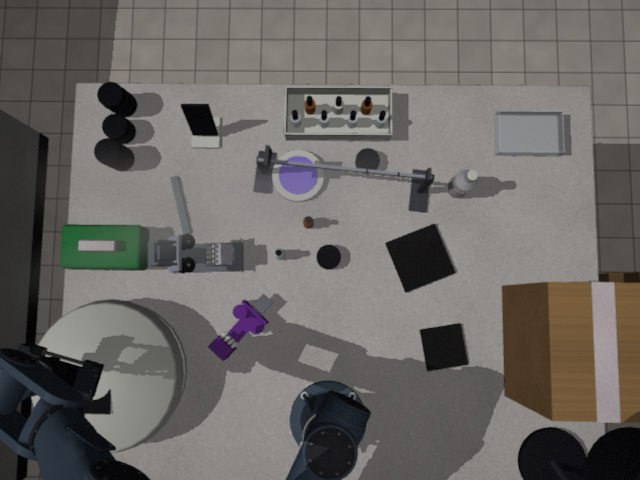

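View pics/wrist0.png

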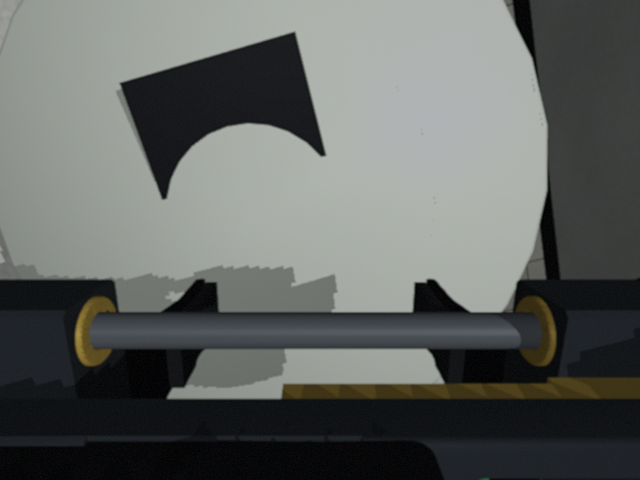

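Candidates for the carrier are the silver one on the grey stand at top (205,252) / scene (495,270), and a purple look-alike at top (240,330) / scene (440,232). For the pad there is the larger one at top (420,258) and a smaller one at top (444,346). I choose the silver carrier and the larger pad. Next I measure with the networks.

```bash
cat > h.py <<'E'
import numpy as np, cv2
from station import robot
from scipy.spatial.transform import Rotation as R
from scipy.optimize import least_squares
def cam(n,st=None):
    m=robot.camera_model(n); K=np.array(m["K"])
    if "pose" in m: return K,np.array(m["pose"])
    st=st or robot.state(); T=np.eye(4); T[:3,:3]=R.from_quat(st["eef_rot"]).as_matrix(); T[:3,3]=st["ee_pos"]
    return K,T@np.array(m["hand_eye"])
def ray(c,px):
    K,T=c; d=np.array([(px[0]-K[0,2])/K[0,0],-(px[1]-K[1,2])/K[1,1],-1.]); d=T[:3,:3]@d
    return T[:3,3],d/np.linalg.norm(d)
def atz(c,px,z):
    o,d=ray(c,px); return o+d*(z-o[2])/d[2]
def proj(c,P):
    K,T=c; P=np.atleast_2d(P); q=(P-T[:3,3])@T[:3,:3]
    return np.stack([K[0,0]*q[:,0]/-q[:,2]+K[0,2],K[1,1]*-q[:,1]/-q[:,2]+K[1,2]],1)
def tri(rays):
    A=np.zeros((3,3));b=np.zeros(3)
    for o,d in rays:
        M=np.eye(3)-np.outer(d,d);A+=M;b+=M@o
    p=np.linalg.solve(A,b); return p,[np.linalg.norm(np.cross(p-o,d)) for o,d in rays]
E
python3 - <<'E'
from h import *
import json
for n in ("scene","top"): robot.grab_frame(n)
C={n:cam(n) for n in("scene","top")}
D={}
for l in ["carrier","carrier_block","carrier_spine","carrier_tab","carrier_seat","rest","pad","pad_top","rail","rail_load","rail_home","polish_a","jar_a","file","pump"]:
    for n in C:
        r=robot.spot_point(n,l); D[l,n]=r
        print(l,n,[(np.round(x["position"],1).tolist(),round(x["p"],2)) for x in r[:4]])
    a,b=D[l,"scene"],D[l,"top"]
    if a and b:
        p,e=tri([ray(C["scene"],a[0]["position"]),ray(C["top"],b[0]["position"])]); print("   ",p.round(4),np.round(e,4))
print(robot.state()["clock"])
E
```

```text
carrier scene [([476.2, 225.5], 0.93), ([443.8, 288.8], 0.81)]
carrier top [([217.9, 350.8], 0.71), ([228.7, 252.6], 0.62), ([228.9, 253.9], 0.17)]
    [0.1805 0.3064 0.0316] [0.0036 0.0036]
carrier_block scene [([465.3, 221.3], 0.68), ([451.5, 284.3], 0.67)]
carrier_block top [([218.7, 253.0], 0.88), ([221.7, 344.5], 0.84)]
    [0.4301 0.2852 0.2253] [0.0124 0.0124]
carrier_spine scene [([443.8, 248.5], 0.91), ([491.9, 288.1], 0.58), ([220.4, 234.5], 0.35), ([432.6, 310.0], 0.15)]
carrier_spine top [([191.3, 255.3], 0.98), ([238.8, 326.7], 0.68), ([328.2, 261.2], 0.67), ([290.0, 161.6], 0.61)]
    [0.4394 0.3107 0.1795] [0.0397 0.0397]
carrier_tab scene [([528.4, 255.0], 0.97), ([408.3, 242.1], 0.72)]
carrier_tab top [([263.1, 307.2], 0.98), ([164.5, 253.5], 0.69), ([418.5, 258.6], 0.57)]
    [0.3051 0.3032 0.0788] [0.1251 0.1251]
carrier_seat scene [([491.5, 267.8], 0.86), ([432.6, 234.1], 0.65)]
carrier_seat top [([246.3, 319.2], 0.84), ([186.4, 252.9], 0.77)]
    [ 0.2593  0.3036 -0.0296] [0.0674 0.0674]
rest scene [([434.7, 308.8], 0.72)]
rest top [([226.8, 259.4], 0.83), ([183.
[... 834 characters left out ...]
)]
rail_home top [([288.8, 159.9], 0.59)]
    [0.6813 0.1102 0.1577] [0.0013 0.0013]
polish_a scene [([325.1, 303.4], 0.96), ([132.5, 279.2], 0.69), ([371.0, 289.5], 0.64)]
polish_a top [([307.3, 222.0], 0.68), ([281.9, 257.3], 0.67)]
    [0.5386 0.0677 0.012 ] [0.0027 0.0027]
jar_a scene [([314.9, 266.5], 0.93), ([309.2, 313.8], 0.4)]
jar_a top [([329.4, 256.5], 0.83), ([364.4, 158.4], 0.71), ([418.2, 259.0], 0.42)]
    [0.4437 0.0016 0.0076] [0.0006 0.0006]
file scene [([496.4, 391.0], 0.96)]
file top [([181.0, 207.7], 0.73)]
    [ 0.5803  0.43   -0.0105] [0.0006 0.0006]
pump scene [([136.8, 278.5], 0.73)]
pump top [([456.4, 187.6], 0.79)]
    [ 0.6419 -0.3536  0.006 ] [0.0019 0.0019]
1.75
```

```bash
cat > fit.py <<'E'
from h import *
C={n:cam(n) for n in("scene","top")}
t=np.pi/4
def Rrest(yaw): return R.from_euler('z',yaw).as_matrix()
def carr_in_rest(tilt=t):
    return R.from_euler('y',tilt).as_matrix()  # z->(sin,0,cos)
pts={"o":((0,0,0),(443.8,288.8),(228.7,252.6)),"block":((0,0,.02),(451.5,284.3),(218.7,253)),"seat":((0,0,.11),(491.5,267.8),(186.4,252.9)),
"tab":((0,0,.18),(528.4,255),(164.5,253.5)),"spine":((.031,0,.092),(491.9,288.1),(191.3,255.3))}
def world(p,P): 
    P=np.atleast_2d(P); return (P@carr_in_rest().T+[0,0,.065])@Rrest(p[2]).T+[p[0],p[1],0]
def res(p):
    out=[]
    for k,(P,s,tp) in pts.items():
        w=world(p,P); out+=list(proj(C["scene"],w)[0]-s)+list(proj(C["top"],w)[0]-tp)
    return np.array(out)
if __name__=="__main__":
    s=least_squares(res,[.435,.287,np.pi/2],loss='soft_l1'); print(s.x,np.degrees(s.x[2])); print(res(s.x).reshape(-1,4).round(1))
    for k in pts: print(k,world(s.x,pts[k][0]).round(4))
    for n in C:
        im=robot.grab_frame(n)[:,:,::-1].copy()
        b=np.array([(x,y,z) for x in(-.035,.035) for y in(-.028,.028) for z in(0,.04)])
        for q in proj(C[n],world(s.x,b)): cv2.circle(im,tuple(int(v) for v in (q*4).round()),4,(0,0,255),-1,shift=2)
        for q in proj(C[n],world(s.x,[(x,y,.2) for x in(-.006,.006) for y in(-.018,.018)])): cv2.circle(im,tuple(int(v) for v in (q*4).round()),4,(0,255,0),-1,shift=2)
        f=np.array([(x,y,0) for x in(-.04,.16) for y in(-.04,.04)])@Rrest(s.x[2]).T+[s.x[0],s.x[1],0]
        for q in proj(C[n],f): cv2.circle(im,tuple(int(v) for v in (q*4).round()),4,(255,0,0),-1,shift=2)
        cr=im[200:350,400:600] if n=="scene" else im[200:350,120:320]
        cv2.imwrite(f"pics/fit_{n}.png",cv2.resize(cr,None,fx=4,fy=4,interpolation=cv2.INTER_CUBIC))
E
python3 fit.py
```

```text
[0.44575892 0.28662423 1.6822594 ] 96.38636350058322
[[-1.6 -0.8 -4.1  0.2]
 [-0.9  0.5 -0.2 -0.1]
 [ 0.4  1.3  2.9  0.4]
 [-0.1  0.3  0.3  0.2]
 [ 0.7 -5.  -2.4 -0.6]]
o [[0.4458 0.2866 0.065 ]]
block [[0.4442 0.3007 0.0791]]
seat [[0.4371 0.3639 0.1428]]
tab [[0.4316 0.4131 0.1923]]
spine [[0.4361 0.3731 0.1081]]
```

View pics/fit_scene.png

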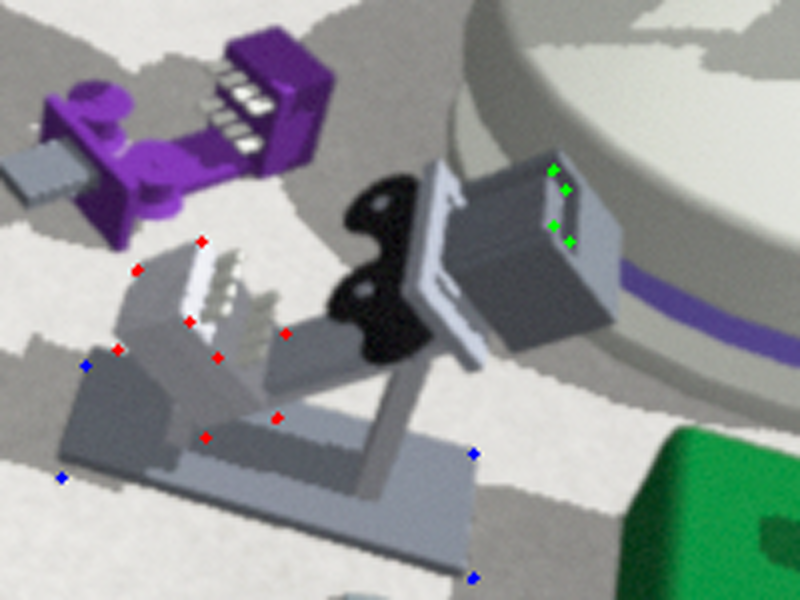

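View pics/fit_top.png

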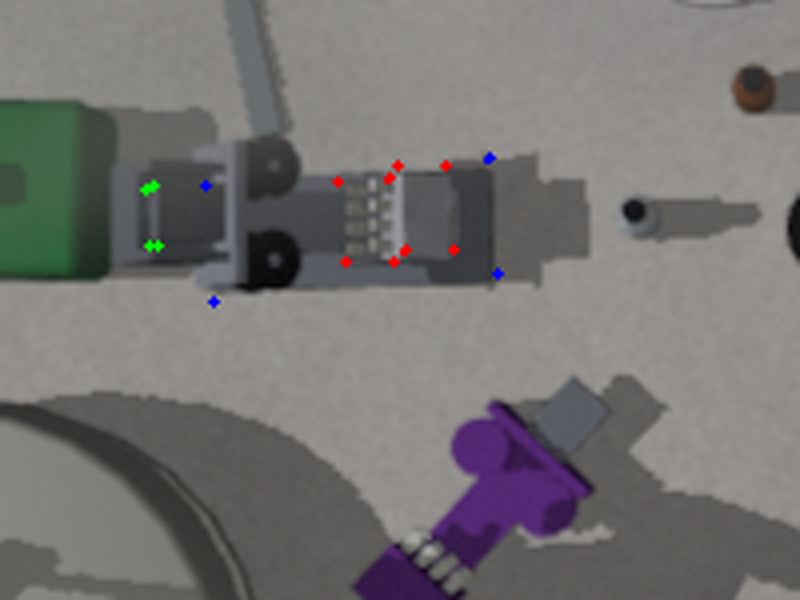

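```bash
python3 - <<'E'
from h import *
a=cv2.imread("pics/scene0.png")[230:330,405:565]; cv2.imwrite("pics/c_s.png",cv2.resize(a,None,fx=5,fy=5,interpolation=cv2.INTER_CUBIC))
a=cv2.imread("pics/top0.png")[220:290,140:260]; cv2.imwrite("pics/c_t.png",cv2.resize(a,None,fx=6,fy=6,interpolation=cv2.INTER_CUBIC))
E
```

```text
(no output)
```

View pics/c_s.png

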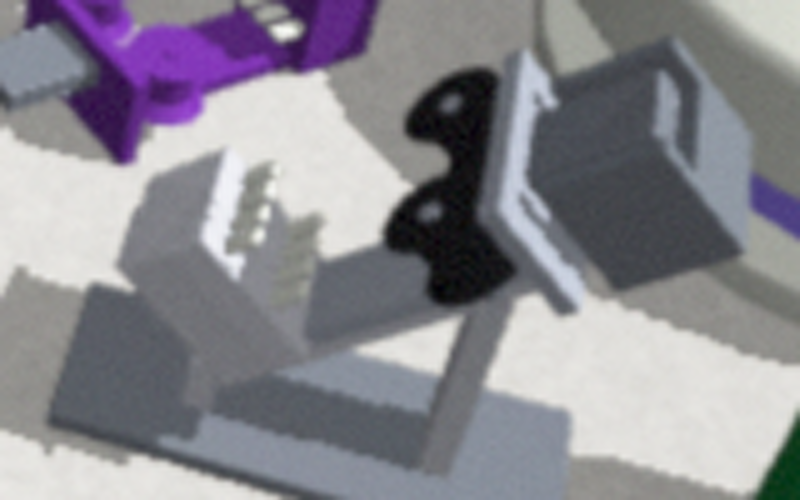

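View pics/c_t.png

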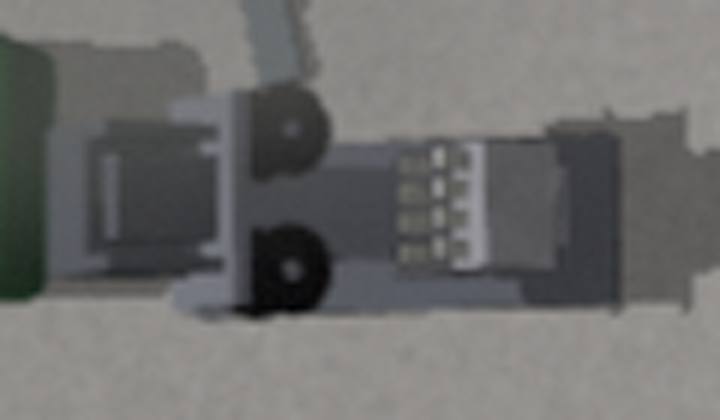

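```bash
cat > fit2.py <<'E'
from h import *
C={n:cam(n) for n in("scene","top")}
S=[((-35,28,0),150,175),((-35,-28,0),120,265),((-35,28,40),228,150),((-35,-28,40),198,245),((35,-28,40),308,356),((-16,-45,144),480,207),((35,-45,152),580,302),((-16,45,144),512,58)]
T=[((-35,-28,40),487,143),((-35,28,40),490,268),((-35,-28,0),556,145),((-35,28,0),556,268),((-16,-45,144),250,90),((-16,45,144),250,308)]
sp=np.array([s[0] for s in S])/1e3; su=np.array([(405+s[1]/5-.4,230+s[2]/5-.4) for s in S])
tp=np.array([s[0] for s in T])/1e3; tu=np.array([(140+s[1]/6-.4,220+s[2]/6-.4) for s in T])
def world(p,P): return (np.atleast_2d(P)@R.from_euler('y',p[4]).as_matrix().T)@R.from_euler('z',p[3]).as_matrix().T+p[:3]
def res(p): return np.r_[(proj(C["scene"],world(p,sp))-su).ravel(),(proj(C["top"],world(p,tp))-tu).ravel()]
if __name__=="__main__":
  for fix in (0,1):
    f=(lambda v: res(np.r_[v[:2],.065,v[2],np.pi/4])) if fix else res
    x0=[.44,.287,1.6] if fix else [.44,.287,.065,1.6,.785]
    s=least_squares(f,x0,loss='soft_l1'); print(s.x.round(4)); print(f(s.x).reshape(-1,2).round(1).tolist())
E
python3 fit2.py
```

```text
[0.4393 0.2847 0.0657 1.6145 0.7778]
[[-0.1, -0.3], [-0.2, 0.6], [0.7, -1.9], [1.1, -1.7], [0.9, 0.7], [-0.5, 1.6], [0.4, 1.2], [-1.5, -1.2], [-0.4, -0.5], [-0.6, 0.1], [0.5, -0.1], [0.8, 0.4], [0.3, 0.3], [0.5, -0.2]]
[0.4391 0.2844 1.616 ]
[[-0.2, -0.2], [-0.3, 0.7], [0.6, -1.7], [1.1, -1.5], [0.7, 0.9], [-0.3, 2.2], [0.4, 1.7], [-1.4, -0.7], [-0.4, -0.4], [-0.6, 0.2], [0.6, -0.0], [1.0, 0.5], [0.2, 0.5], [0.5, -0.1]]
```

```bash
python3 - <<'E'
from h import *
print([a for a in dir(robot) if a[0]!='_'])
st=robot.state(); print(R.from_quat(st["eef_rot"]).as_matrix().round(3), st["clock"])
s=cv2.imread("pics/scene0.png"); t=cv2.imread("pics/top0.png")
cv2.imwrite("pics/r_s.png",cv2.resize(s[190:420,130:390],None,fx=3,fy=2.6,interpolation=cv2.INTER_CUBIC))
cv2.imwrite("pics/r_t.png",cv2.resize(t[140:300,245:495],None,fx=3.2,fy=3.2,interpolation=cv2.INTER_CUBIC))
E
```

```text
['Unreachable', 'camera_model', 'close_job', 'grab_frame', 'hold_point_z', 'spot_point', 'state', 'trace']
[[ 0.     0.255  0.967]
 [ 0.     0.967 -0.255]
 [-1.     0.    -0.   ]] 1.85
```

View pics/r_s.png

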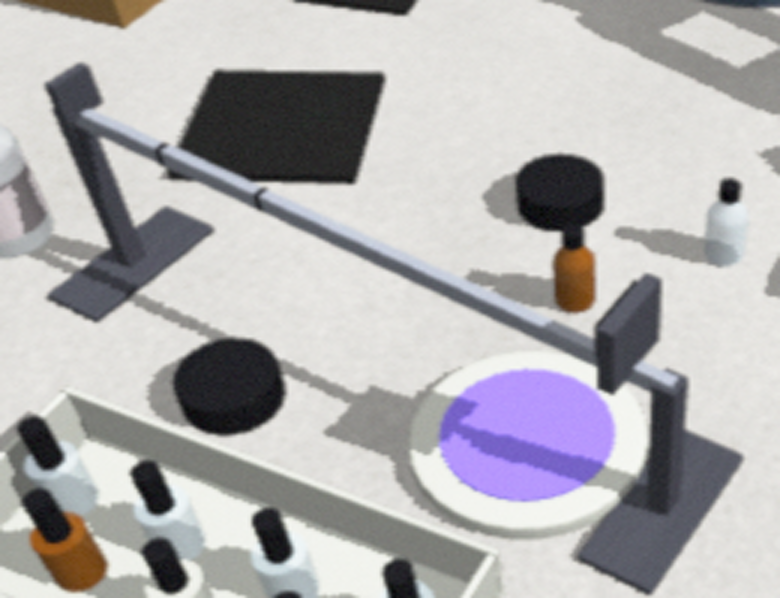

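View pics/r_t.png

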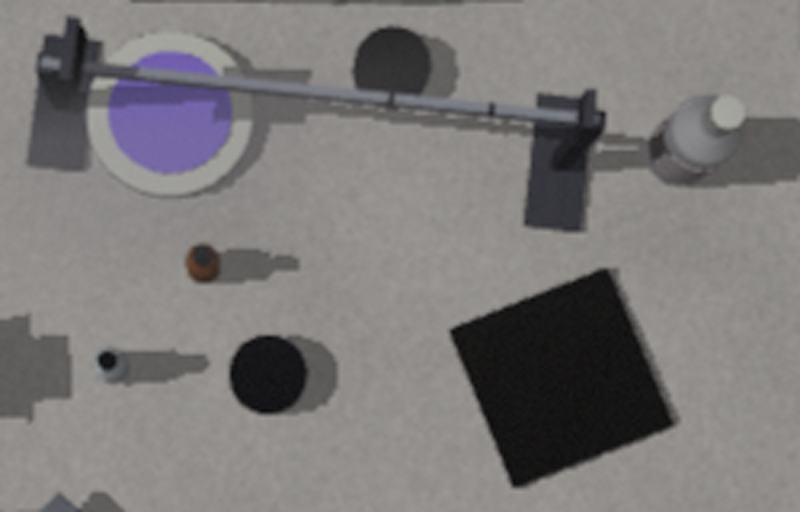

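```bash
python3 - <<'E'
from h import *
s=cv2.imread("pics/scene0.png"); t=cv2.imread("pics/top0.png")
a=cv2.resize(s[215:275,145:245],None,fx=8,fy=8,interpolation=cv2.INTER_CUBIC)
cv2.imwrite("pics/z_s.png",a)
a=cv2.resize(t[140:190,335:435],None,fx=8,fy=8,interpolation=cv2.INTER_CUBIC)
cv2.imwrite("pics/z_t.png",a)
a=cv2.resize(t[140:190,250:350],None,fx=8,fy=8,interpolation=cv2.INTER_CUBIC)
cv2.imwrite("pics/z_t2.png",a)
C={n:cam(n) for n in("scene","top")}
for u,v in[(450,330),(612,268),(678,424),(517,488)]: print(atz(C["top"],(245+u/3.2,140+v/3.2),.012).round(4))
for u,v in[(215,70),(385,73),(355,183),(168,178)]: print(atz(C["scene"],(130+u/3,190+v/2.6),.012).round(4))
E
```

```text
[ 0.4824 -0.1545  0.012 ]
[ 0.5385 -0.296   0.012 ]
[ 0.4028 -0.3515  0.012 ]
[ 0.3458 -0.2121  0.012 ]
[ 0.404  -0.3457  0.012 ]
[ 0.3484 -0.2074  0.012 ]
[ 0.4928 -0.1472  0.012 ]
[ 0.547 -0.285  0.012]
```

View pics/z_s.png

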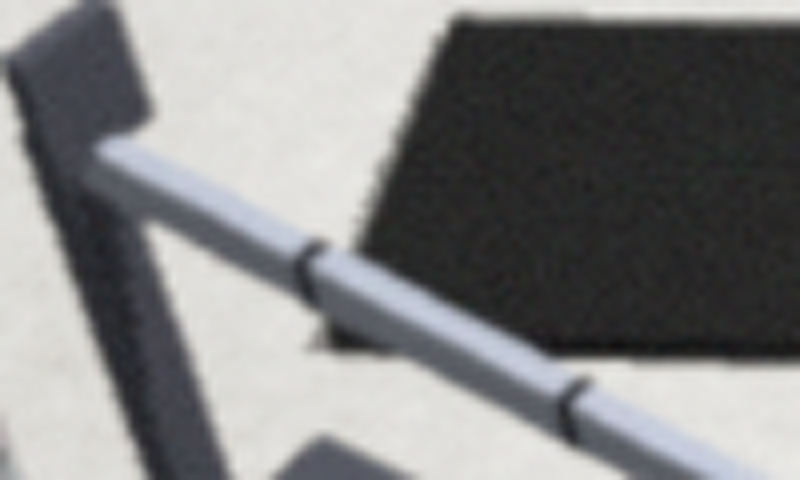

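View pics/z_t.png

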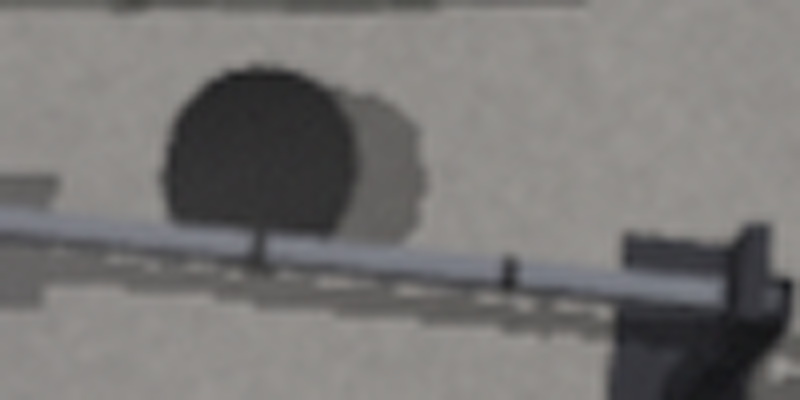

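View pics/z_t2.png

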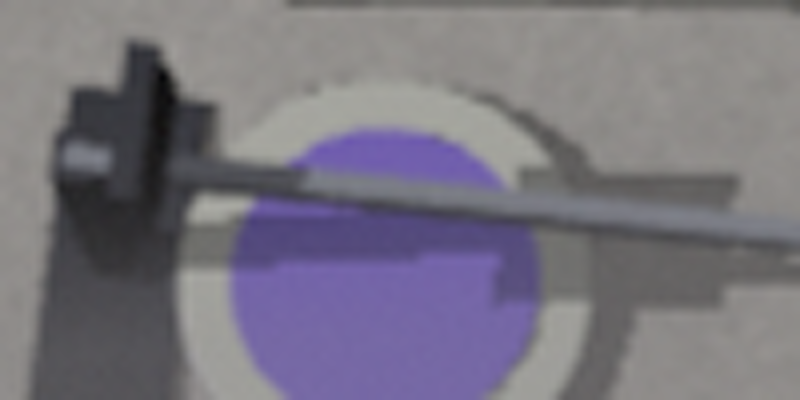

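```bash
python3 - <<'E'
from h import *
C={n:cam(n) for n in("scene","top")}
o=[(-.14,(184-.4,247-.4),(398.75-.4,173.4-.4)),(-.06,(217-.4,264-.4),(367.6-.4,170.1-.4))]
for y,s,t in o:
    z=.165-.07*y
    print(y,atz(C["scene"],s,z).round(4),atz(C["top"],t,z).round(4),tri([ray(C["scene"],s),ray(C["top"],t)]))
# far bar end pieces in top: bar after stop (100,157)/8 ; bar at (300,183)
print(atz(C["top"],(250+85/8,140+155/8),.150).round(4),atz(C["top"],(250+300/8,140+180/8),.157).round(4))
def f(p):
    out=[]
    for y,s,t in o:
        w=np.r_[p[:2]+y*np.array([-np.sin(p[2]),np.cos(p[2])]),.165-.07*y]
        out+=list(proj(C["scene"],w)[0]-s)+list(proj(C["top"],w)[0]-t)
    for y,z,t in[(.21,.150,(250+85/8,140+155/8)),]:
        w=np.r_[p[:2]+y*np.array([-np.sin(p[2]),np.cos(p[2])]),z]
        out.append((proj(C["top"],w)[0]-t)[1])
    return np.array(out)
s=least_squares(f,[.66,-.03,-.12]);p=s.x;print(p,np.degrees(p[2]),f(p).round(1))
for y in(-.1,.14): print(y,p[:2]+y*np.array([-np.sin(p[2]),np.cos(p[2])]))
for n,a,b in [("polish amb",(325.1,303.4),(307.3,222.0)),("polish clr",(371,289.5),(281.9,257.3))]: print(n,tri([ray(C["scene"],a),ray(C["top"],b)]))
E
```

```text
-0.14 [ 0.6445 -0.1696  0.1748] [ 0.645  -0.1684  0.1748] (array([ 0.64497275, -0.16851277,  0.17561138]), [np.float64(0.0003224004680510763), np.float64(0.00032240046805096553)])
-0.06 [ 0.6525 -0.0906  0.1692] [ 0.6541 -0.0899  0.1692] (array([ 0.653662  , -0.08967868,  0.17058278]), [np.float64(0.0001756361294615933), np.float64(0.00017563612946160993)])
[0.6835 0.1851 0.15  ] [0.6741 0.1146 0.157 ]
[ 0.66013967 -0.03017464 -0.11124872] -6.374082096885912 [ 0.1  0.1  0.4  0.1  0.   0.5 -0.1  0.2  0. ]
-0.1 [ 0.64903773 -0.12955646]
0.14 [0.67568238 0.10895992]
polish amb (array([0.53855963, 0.06771998, 0.01204838]), [np.float64(0.002656444160000268), np.float64(0.0026564441600002613)])
polish clr (array([ 0.44088446,  0.13730906, -0.0122441 ]), [np.float64(0.0006635981176914207), np.float64(0.0006635981176914809)])
```

Emit:
{"name": "servo_tool", "arguments": {
  "plan": [
    [1,-1,0,0,-7.1],
    [1,-1,0,0,-7.1],
    [1,-1,0,0,-7.1],
    [1,-1,0,0,-7.1],
    [1,-1,0,0,-7.1],
    [1,-1,0,0,-7.1],
    [1,-1,0,0,-7.1],
    [1,-1,0,0,-7.1],
    [1,-1,0,0,-7.1],
    [1,-1,0,0,-7.1],
    [1,0,0,0,-7.1],
    [1,0,0,0,-7.1]
  ],
  "force": 40
}}

```text
clock: 2.85
ee_pos: [0.1588, 0.6034, 0.3263]
eef_rot: [-0.413, 0.575, 0.412, 0.573]
contact_force: [0.4, 0.1, -0.1]
gripper_width: 0.997
```

```bash
cat >> h.py <<'E'
def go(target,ang=None):
    "print tool-frame shift (cm) to target TCP and spin (deg) to make tool z world angle ang"
    st=robot.state(); M=R.from_quat(st["eef_rot"]).as_matrix(); a=np.degrees(np.arctan2(M[1,2],M[0,2]))
    d=M.T@(np.array(target)-st["ee_pos"])*100
    print("tcp",st["ee_pos"].round(4),"angz",a.round(2),"xax",M[:,0].round(3),"q6",st["q"][5].round(3),"w",round(st["gripper_width"],3),"F",st["contact_force"].round(1),"t",st["clock"])
    print("shift cm",d.round(2),"spin",None if ang is None else round((a-ang+180)%360-180,2))
    return st
E
python3 -c "
from h import *
go((.4387,.2902,.30),92.6)"
```

```text
tcp [0.1588 0.6034 0.3263] angz 71.46 xax [-0.002 -0.003 -1.   ] q6 -1.684 w 0.997 F [ 0.4  0.1 -0.1] t 2.85
shift cm [  2.68 -36.5  -20.78] spin -21.14
```

Emit:
{"name": "servo_tool", "arguments": {
  "plan": [
    [1,0,-3.04,-1.73,0],
    [1,0,-3.04,-1.73,0],
    [1,0,-3.04,-1.73,0],
    [1,0,-3.04,-1.73,0],
    [1,0,-3.04,-1.73,0],
    [1,0,-3.04,-1.73,0],
    [1,0,-3.04,-1.73,0],
    [1,0,-3.04,-1.73,0],
    [1,0,-3.04,-1.73,0],
    [1,0,-3.04,-1.73,0],
    [1,0,-3.04,-1.73,0],
    [1,0,-3.04,-1.73,0]
  ]
}}

```text
clock: 3.85
ee_pos: [0.4474, 0.2862, 0.3271]
eef_rot: [-0.417, 0.568, 0.42, 0.571]
contact_force: [1.4, -0.7, 0.0]
gripper_width: 1.0
```

Emit:
{"name": "servo_tool", "arguments": {
  "plan": [
    [1,0,0,0,-7],
    [1,0,0,0,-7],
    [1,0,0,0,-7]
  ]
}}

```text
clock: 4.1
ee_pos: [0.454, 0.2802, 0.3272]
eef_rot: [0.515, -0.484, -0.513, -0.487]
contact_force: [2.5, 1.1, 0.4]
gripper_width: 1.0
```

```bash
python3 -c "
from h import *
go((.4387,.2902,.069),92.6)
im=robot.grab_frame('wrist'); cv2.imwrite('pics/w1.png',im[:,:,::-1])"
```

```text
tcp [0.454  0.2802 0.3272] angz 93.29 xax [ 0.006  0.001 -1.   ] q6 -2.855 w 1.0 F [2.5 1.1 0.4] t 4.1
shift cm [25.81  1.61  1.06] spin 0.69
```

View pics/w1.png

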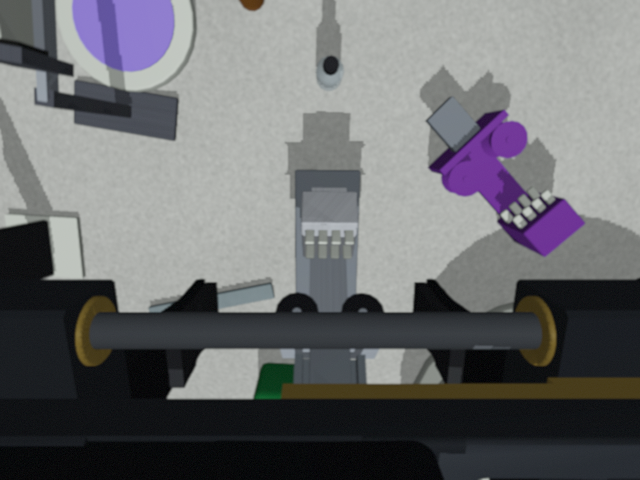

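```bash
python3 -c "
from h import *
st=robot.state(); print(st['q'].round(3),st['joint_vel'].round(2),st['clock'])
K,T=cam('wrist'); 
import fit2
p=[.4391,.2844,.065,1.616,np.pi/4]
print(proj((K,T),fit2.world(p,np.array([(-35,-28,0),(-35,28,0),(-35,-28,40),(-35,28,40)])/1e3)).round(1))
"
```

```text
[ 0.345  0.289  1.526 -0.     1.322 -2.849] [ 0.02 -0.    0.01  0.01  0.01 -0.07] 4.15
[[301.5 191.4]
 [356.4 191.8]
 [300.4 224.2]
 [358.2 224.7]]
```

Emit:
{"name": "servo_tool", "arguments": {
  "plan": [
    [1,0,0,0,1.3],
    [1,2,0.8,0.5,0],
    [1,3,0.8,0.5,0],
    [1,3,0,0,0],
    [1,3,0,0,0],
    [1,2,0,0,0],
    [1,1,0,0,0],
    [1,0,0,0,0]
  ]
}}

```text
clock: 4.82
ee_pos: [0.4401, 0.2931, 0.1855]
eef_rot: [0.51, -0.487, -0.505, -0.497]
contact_force: [-0.0, 0.2, -0.3]
gripper_width: 0.999
```

```bash
python3 -c "
from h import *
go((.4387,.2902,.069),92.)"
```

```text
tcp [0.4401 0.2931 0.1855] angz 91.8 xax [ 0.015  0.006 -1.   ] q6 -2.797 w 0.999 F [-0.   0.2 -0.3] t 4.8167
shift cm [11.65  0.33 -0.35] spin -0.2
```

Emit:
{"name": "servo_tool", "arguments": {
  "plan": [
    [1,1.5,0.1,-0.1,0],
    [1,2,0.1,-0.1,0],
    [1,2,0.1,-0.1,0],
    [1,2,0,0,0],
    [1,2,0,0,0],
    [1,1.2,0,0,0],
    [1,0.5,0,0,0],
    [1,0,0,0,0]
  ]
}}

```text
clock: 5.48
ee_pos: [0.4452, 0.295, 0.0757]
eef_rot: [0.513, -0.481, -0.505, -0.501]
contact_force: [1.1, 0.2, 1.0]
gripper_width: 1.002
```

```bash
python3 -c "
from h import *
go((.4387,.2902,.069),92.)
im=robot.grab_frame('wrist'); cv2.imwrite('pics/w2.png',im[:,:,::-1])
im=robot.grab_frame('scene'); cv2.imwrite('pics/s2.png',cv2.resize(im[170:360,380:600,::-1],None,fx=3,fy=3))
"
```

```text
tcp [0.4452 0.295  0.0757] angz 92.09 xax [ 0.029  0.012 -1.   ] q6 -2.803 w 1.002 F [1.1 0.2 1. ] t 5.4833
shift cm [ 0.65  0.68 -0.46] spin 0.09
```

View pics/w2.png

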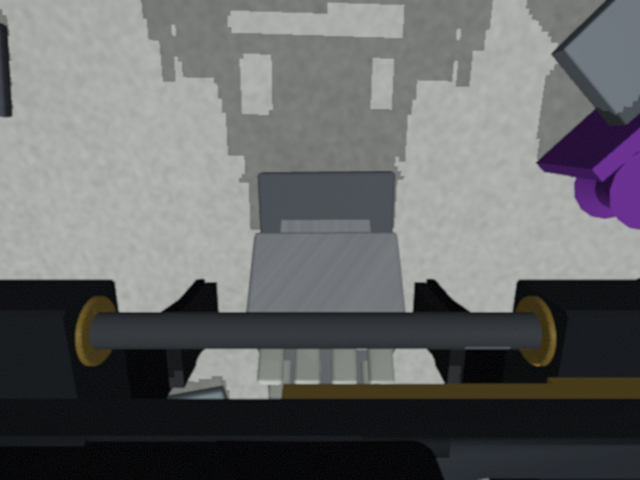

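View pics/s2.png

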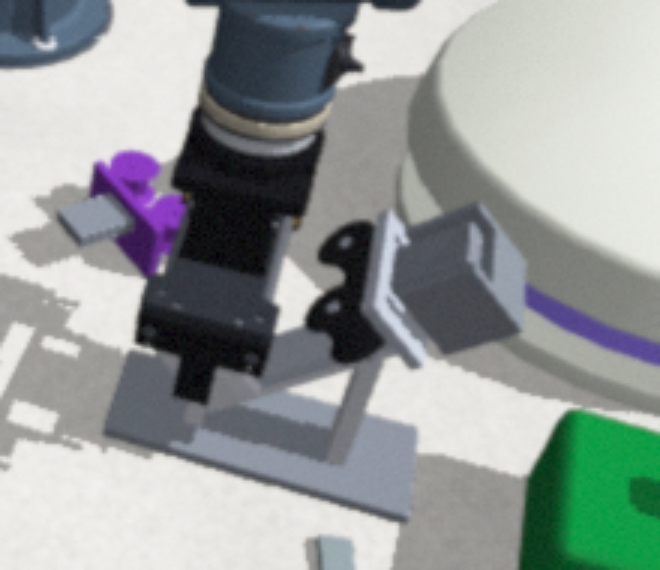

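Emit:
{"name": "servo_tool", "arguments": {
  "plan": [
    [1,0.2,0.2,-0.2,0],
    [1,0.3,0.2,-0.2,0],
    [1,0.2,0.1,0,0],
    [1,0,0,0,0]
  ]
}}

```text
clock: 5.92
ee_pos: [0.4431, 0.2918, 0.0727]
eef_rot: [0.515, -0.477, -0.503, -0.504]
contact_force: [-0.1, -0.1, 0.0]
gripper_width: 1.002
```

```bash
python3 -c "
from h import *
go((.4395,.2902,.069),92.)"
```

```text
tcp [0.4431 0.2918 0.0727] angz 92.12 xax [ 0.038  0.016 -0.999] q6 -2.808 w 1.002 F [-0.1 -0.1  0. ] t 5.9167
shift cm [ 0.35  0.38 -0.16] spin 0.12
```

```bash
python3 -c "
from h import *
st=robot.state(); print(st['q'].round(4),st['joint_vel'].round(3),st['tau'].round(2),R.from_quat(st['eef_rot']).as_matrix().round(3))"
```

```text
[ 3.7110e-01  6.2280e-01  1.8237e+00  1.5000e-03  6.5410e-01 -2.8084e+00] [-0.003 -0.014  0.002 -0.001  0.002 -0.004] [-3.00e-02 -3.97e+01 -9.34e+00 -5.00e-02 -2.00e-01 -0.00e+00] [[ 0.038 -0.999 -0.037]
 [ 0.016 -0.036  0.999]
 [-0.999 -0.038  0.014]]
```

Emit:
{"name": "servo_tool", "arguments": {
  "plan": [
    [1,0.2,0.2,-0.1,0],
    [1,0,0,0,0]
  ]
}}

```text
clock: 6.08
ee_pos: [0.4412, 0.2907, 0.071]
eef_rot: [0.515, -0.477, -0.503, -0.504]
contact_force: [0.9, -0.9, 0.3]
gripper_width: 1.003
```

```bash
python3 -c "
from h import *
st=robot.state(); print(st['q'].round(4),st['joint_vel'].round(3),st['tau'].round(2));go((.4395,.2902,.069),92.)"
```

```text
[ 3.7040e-01  6.2380e-01  1.8308e+00  1.6000e-03  6.4490e-01 -2.8090e+00] [-0.001 -0.012 -0.015 -0.    -0.003  0.001] [-1.200e-01 -3.981e+01 -9.520e+00 -6.000e-02 -2.800e-01 -1.000e-02]
tcp [0.4412 0.2907 0.071 ] angz 92.11 xax [ 0.039  0.016 -0.999] q6 -2.809 w 1.003 F [ 0.9 -0.9  0.3] t 6.0833
shift cm [ 0.2   0.18 -0.05] spin 0.11
```

Emit:
{"name": "servo_tool", "arguments": {
  "plan": [
    [1,0.2,0.15,0,0],
    [0.5,0,0,0,0],
    [0,0,0,0,0],
    [0,0,0,0,0],
    [0,0,0,0,0],
    [0,0,0,0,0]
  ],
  "force": 50
}}

```text
clock: 6.58
ee_pos: [0.4397, 0.2908, 0.0688]
eef_rot: [0.515, -0.477, -0.503, -0.504]
contact_force: [2.0, -1.4, 0.7]
gripper_width: 0.706
```

```bash
python3 -c "
from h import *
go((.4395,.2902,.069),92.)"
```

```text
tcp [0.4397 0.2908 0.0688] angz 92.12 xax [ 0.039  0.016 -0.999] q6 -2.808 w 0.706 F [ 2.  -1.4  0.7] t 6.5833
shift cm [-0.02  0.02 -0.05] spin 0.12
```

Emit:
{"name": "servo_tool", "arguments": {
  "plan": [
    [0,0,0,0,0],
    [0,0,0,0,0],
    [0,0,0,0,0]
  ]
}}

```text
clock: 6.83
ee_pos: [0.4409, 0.2908, 0.0691]
eef_rot: [0.515, -0.476, -0.503, -0.505]
contact_force: [0.5, 0.3, -0.1]
gripper_width: 0.642
```

```bash
python3 -c "
from h import *
go((.4395,.2902,.069),92.)"
```

```text
tcp [0.4409 0.2908 0.0691] angz 92.11 xax [ 0.041  0.017 -0.999] q6 -2.808 w 0.642 F [ 0.5  0.3 -0.1] t 6.8333
shift cm [ 0.    0.14 -0.05] spin 0.11
```

Emit:
{"name": "servo_tool", "arguments": {
  "plan": [
    [0,-0.3,0,-0.3,0],
    [0,-0.5,-0.02,-0.5,0],
    [0,-0.5,-0.02,-0.5,0]
  ]
}}

```text
clock: 7.08
ee_pos: [0.44, 0.2785, 0.0812]
eef_rot: [0.514, -0.477, -0.504, -0.505]
contact_force: [0.2, 2.6, -2.2]
gripper_width: 0.645
```

```bash
python3 -c "
from h import *
go((.4409,.2908-.043,.069+.043),92.1)"
```

```text
tcp [0.44   0.2785 0.0812] angz 92.08 xax [ 0.038  0.018 -0.999] q6 -2.836 w 0.645 F [ 0.2  2.6 -2.2] t 7.0833
shift cm [-3.13 -0.1  -3.02] spin -0.02
```

Emit:
{"name": "servo_tool", "arguments": {
  "plan": [
    [0,-0.5,0.1,-0.5,0.7],
    [0,-0.5,0.1,-0.5,0.7],
    [0,-0.5,0.1,-0.5,0.7],
    [0,-0.5,0.1,-0.5,0.7]
  ]
}}

```text
clock: 7.42
ee_pos: [0.4356, 0.2567, 0.1031]
eef_rot: [-0.5, 0.489, 0.491, 0.519]
contact_force: [0.2, 2.4, -2.6]
gripper_width: 0.641
```

```bash
python3 -c "
from h import *
go((.4409-.008,.2908-.043,.069+.043),88)
im=robot.grab_frame('scene'); cv2.imwrite('pics/s3.png',cv2.resize(im[170:360,380:600,::-1],None,fx=3,fy=3))
"
```

```text
tcp [0.4356 0.2567 0.1031] angz 89.05 xax [ 0.04   0.02  -0.999] q6 -2.826 w 0.641 F [ 0.2  2.4 -2.6] t 7.4167
shift cm [-0.92  0.22 -0.87] spin 1.05
```

View pics/s3.png

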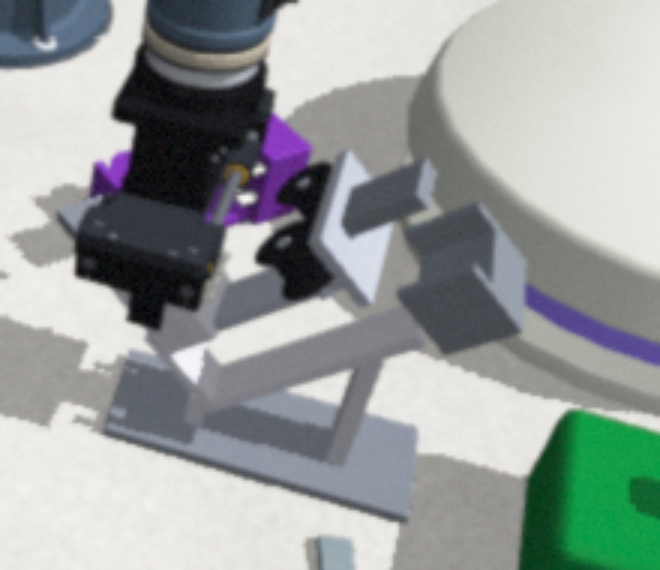

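Emit:
{"name": "servo_tool", "arguments": {
  "plan": [
    [0,-0.5,0.1,-0.5,0.8],
    [0,-0.5,0.1,-0.5,0.8],
    [0,-0.6,0,-0.5,0.8],
    [0,-1.5,0,-0.3,0],
    [0,-2,0,0,0],
    [0,-2,0,0,0],
    [0,-1.5,0,0,0],
    [0,-1,0,0,0]
  ]
}}

```text
clock: 8.13
ee_pos: [0.4207, 0.2261, 0.2014]
eef_rot: [-0.486, 0.51, 0.479, 0.524]
contact_force: [1.0, -0.1, -3.8]
gripper_width: 0.643
```

```bash
python3 -c "
from h import *
go((.445,-.25,.19),20)
im=robot.grab_frame('scene'); cv2.imwrite('pics/s4.png',cv2.resize(im[150:360,340:600,::-1],None,fx=3,fy=3))
im=robot.grab_frame('wrist'); cv2.imwrite('pics/w4.png',im[:,:,::-1])
"
```

```text
tcp [0.4207 0.2261 0.2014] angz 86.1 xax [ 0.02   0.007 -1.   ] q6 -2.816 w 0.643 F [ 1.  -0.1 -3.8] t 8.1333
shift cm [  0.87  -5.65 -47.35] spin 66.1
```

View pics/s4.png

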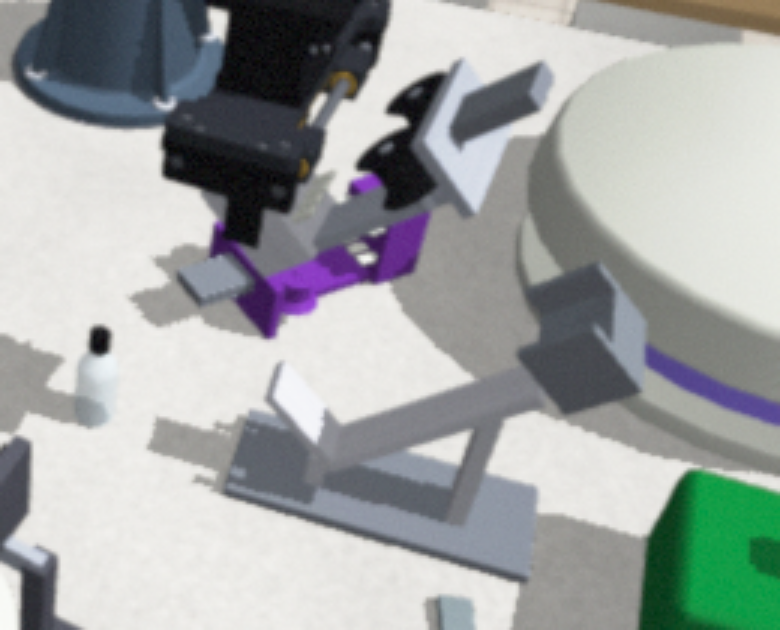

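View pics/w4.png

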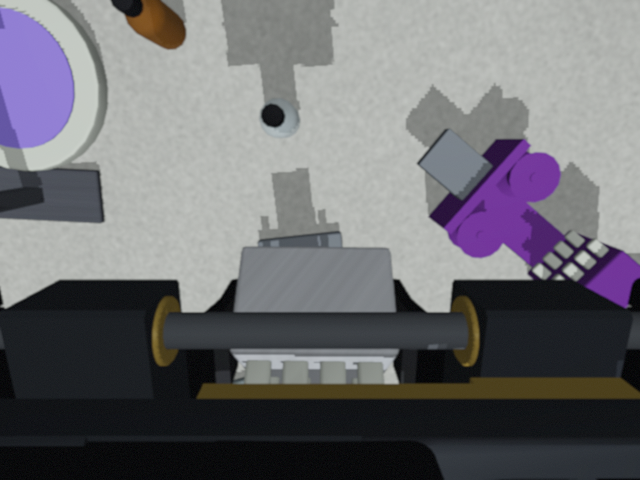

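Emit:
{"name": "servo_tool", "arguments": {
  "plan": [
    [0,0,-0.8,-1.3,2],
    [0,0,-1.5,-2.6,4.1],
    [0,0,-1.5,-2.6,4.1],
    [0,0,-1.6,-2.6,4.1],
    [0,0,-1.6,-2.6,4.1],
    [0,0,-1.7,-2.6,4.1],
    [0,0,-1.7,-2.6,4.1],
    [0,0,-1.7,-2.6,4.1],
    [0,0,-1.8,-2.5,4.1],
    [0,0,-1.8,-2.5,4.1]
  ]
}}

```text
clock: 9.07
ee_pos: [0.4652, -0.0667, 0.1923]
eef_rot: [-0.273, 0.65, 0.277, 0.652]
contact_force: [0.3, 0.2, -3.3]
gripper_width: 0.641
```

```bash
python3 -c "
from h import *
go((.445,-.25,.19),20)
"
```

```text
tcp [ 0.4652 -0.0667  0.1923] angz 45.78 xax [ 0.     0.006 -1.   ] q6 -2.759 w 0.641 F [ 0.3  0.2 -3.3] t 9.0667
shift cm [  0.11 -11.34 -14.55] spin 25.78
```

Emit:
{"name": "servo_tool", "arguments": {
  "plan": [
    [0,0,-1.9,-1.7,3.7],
    [0,0,-2.0,-1.6,3.7],
    [0,0,-2.1,-1.5,3.7],
    [0,0,-2.1,-1.5,3.7],
    [0,0,-2.2,-1.4,3.7],
    [0,0,-2.2,-1.3,3.7],
    [0,0,-1.5,-1,3.7],
    [0,0,0,0,0]
  ]
}}

```text
clock: 9.73
ee_pos: [0.4498, -0.2531, 0.1811]
eef_rot: [-0.104, 0.706, 0.114, 0.692]
contact_force: [0.6, -0.7, -2.6]
gripper_width: 0.645
```

```bash
python3 -c "
from h import *
go((.459,-.245,.10),20)
im=robot.grab_frame('scene'); cv2.imwrite('pics/s5.png',cv2.resize(im[80:310,100:400,::-1],None,fx=2.6,fy=2.6))
im=robot.grab_frame('top'); cv2.imwrite('pics/t5.png',cv2.resize(im[140:320,300:540,::-1],None,fx=3,fy=3))
"
```

```text
tcp [ 0.4498 -0.2531  0.1811] angz 17.76 xax [-0.022  0.012 -1.   ] q6 -2.603 w 0.645 F [ 0.6 -0.7 -2.6] t 9.7333
shift cm [8.09 0.35 1.27] spin -2.24
```

View pics/s5.png

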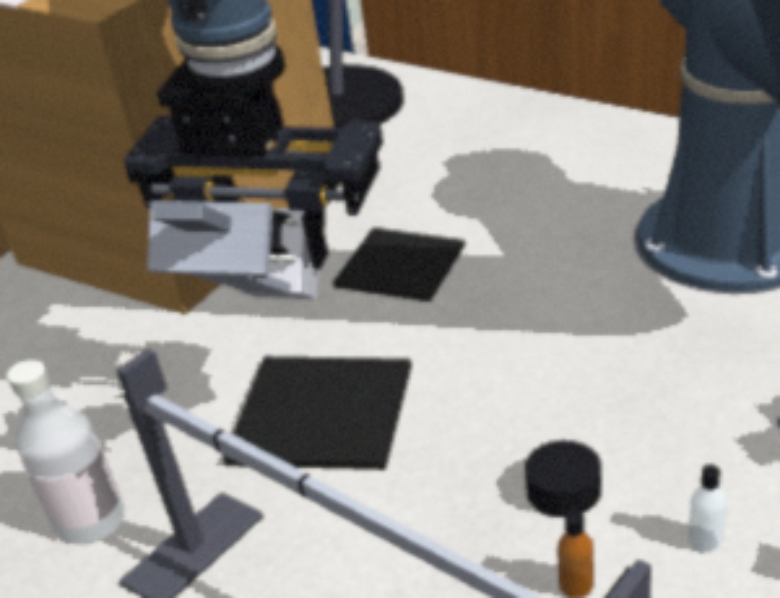

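View pics/t5.png

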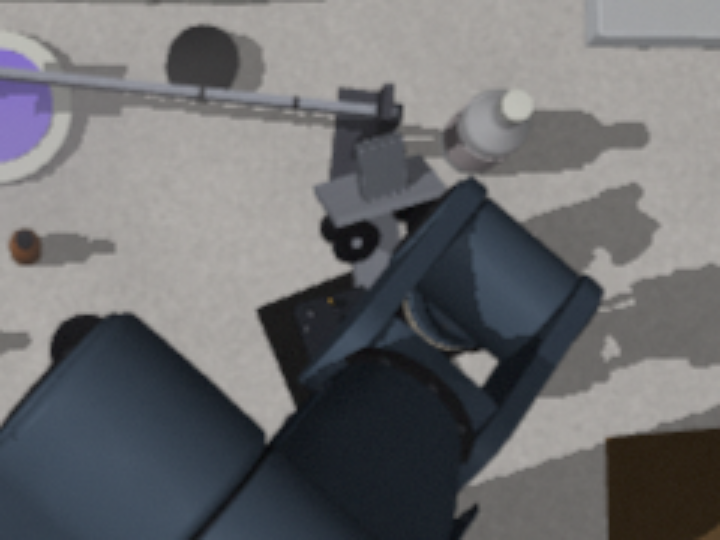

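```bash
cat >> h.py <<'E'
def carr(th,g,st,P):
    "carrier pts -> world, gripped at carrier point g=(gx,gz), lean th rad about tool y, upright z"
    M=R.from_quat(st["eef_rot"]).as_matrix(); hp=st["ee_pos"]-M[:,0]*.0187
    u=M[:,2]; y=-M[:,1]; up=-M[:,0]   # carrier y = -tool y? checked by right-handedness
    y=np.cross(up,u)
    P=np.atleast_2d(P)-[g[0],0,g[1]]
    a=P[:,0]*np.cos(th)+P[:,2]*np.sin(th); h=-P[:,0]*np.sin(th)+P[:,2]*np.cos(th)
    return hp+np.outer(a,u)+np.outer(P[:,1],y)+np.outer(h,up)
E
python3 - <<'E'
from h import *
st=robot.state()
P=np.array([(-16,-45,152),(-16,45,152),(35,-45,152),(35,45,152),(-6,-18,200),(-6,18,200),(6,-18,200),(6,18,200)])/1e3
im=cv2.imread('pics/t5.png'); s=cv2.imread('pics/s5.png')
for th,c in((45,(0,0,255)),(55,(0,255,0)),(35,(255,0,0))):
    W=carr(np.radians(th),(-.012,.02),st,P)
    for q in proj(cam('top'),W): cv2.circle(im,(int((q[0]-300)*3),int((q[1]-140)*3)),3,c,-1)
    for q in proj(cam('scene'),W): cv2.circle(s,(int((q[0]-100)*2.6),int((q[1]-80)*2.6)),3,c,-1)
cv2.imwrite('pics/t5b.png',im[50:350,200:600]);cv2.imwrite('pics/s5b.png',s[50:400,50:450])
E
```

```text
(no output)
```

View pics/t5b.png

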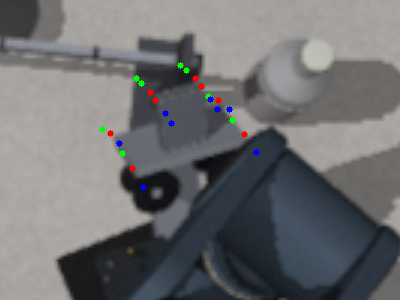

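View pics/s5b.png

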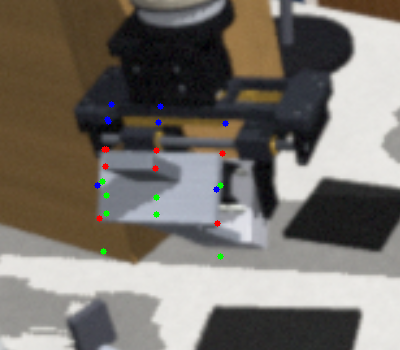

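Emit:
{"name": "servo_tool", "arguments": {
  "plan": [
    [0,1,0.1,0.4,0],
    [0,2,0.1,0.5,0],
    [0,2,0.1,0.4,0],
    [0,2,0,0,0],
    [0,2,0,0,0],
    [0,2,0,0,0],
    [0,1,0,0,0],
    [0,0.3,0,0,0]
  ]
}}

```text
clock: 10.5
ee_pos: [0.4576, -0.2272, 0.0487]
eef_rot: [-0.107, 0.706, 0.125, 0.689]
contact_force: [0.5, 0.3, -4.2]
gripper_width: 0.644
```

```bash
python3 -c "
from h import *
go((.46,-.245,.042),18)
"
```

```text
tcp [ 0.4576 -0.2272  0.0487] angz 18.84 xax [-0.028  0.021 -0.999] q6 -2.578 w 0.644 F [ 0.5  0.3 -4.2] t 10.5
shift cm [ 0.63 -1.78 -0.34] spin 0.84
```

Emit:
{"name": "servo_tool", "arguments": {
  "plan": [
    [0,0,-0.6,-0.1,0],
    [0,0,-0.6,-0.1,0],
    [0,0,-0.6,-0.1,0],
    [0,0,0,0,0]
  ]
}}

```text
clock: 10.83
ee_pos: [0.4611, -0.243, 0.0472]
eef_rot: [-0.108, 0.706, 0.128, 0.688]
contact_force: [0.8, -0.4, -3.1]
gripper_width: 0.648
```

```bash
python3 -c "
from h import *
go((.46,-.245,.042),18)
im=robot.grab_frame('scene'); cv2.imwrite('pics/s6.png',cv2.resize(im[80:310,100:400,::-1],None,fx=2.6,fy=2.6))
"
```

```text
tcp [ 0.4611 -0.243   0.0472] angz 19.19 xax [-0.03   0.023 -0.999] q6 -2.602 w 0.648 F [ 0.8 -0.4 -3.1] t 10.8333
shift cm [ 0.52 -0.17 -0.16] spin 1.19
```

View pics/s6.png

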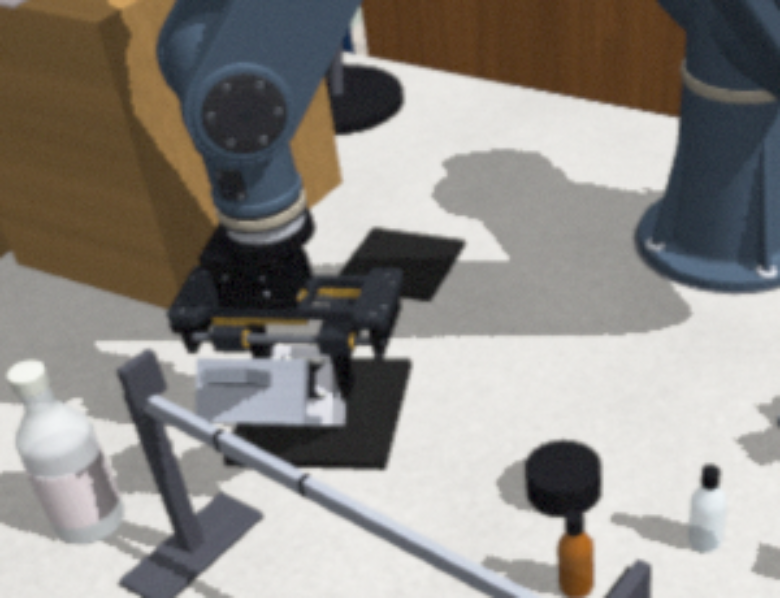

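Emit:
{"name": "servo_tool", "arguments": {
  "plan": [
    [0,0.4,0,0,0],
    [0,0.4,0,0,0]
  ]
}}

```text
clock: 11.05
ee_pos: [0.4616, -0.2436, 0.041]
eef_rot: [-0.108, 0.706, 0.126, 0.689]
contact_force: [-1.5, 3.4, 6.0]
gripper_width: 0.642
```

Emit:
{"name": "servo_tool", "arguments": {
  "plan": [
    [0,0.3,0,0,0]
  ]
}}

```text
clock: 11.13
ee_pos: [0.4617, -0.2438, 0.0399]
eef_rot: [-0.108, 0.705, 0.126, 0.689]
contact_force: [-5.6, 4.4, 36.1]
gripper_width: 0.636
```

Emit:
{"name": "servo_tool", "arguments": {
  "plan": [
    [0,0,0,-0.1,0]
  ],
  "force": 12
}}

```text
clock: 11.22
ee_pos: [0.4615, -0.2449, 0.0409]
eef_rot: [-0.109, 0.705, 0.125, 0.69]
contact_force: [0.6, -0.6, -3.0]
gripper_width: 0.644
```

Emit:
{"name": "servo_tool", "arguments": {
  "plan": [
    [0,0.05,0,-0.3,0],
    [0,0.1,0,-0.3,0]
  ]
}}

```text
clock: 11.38
ee_pos: [0.4565, -0.2473, 0.0402]
eef_rot: [-0.11, 0.704, 0.125, 0.691]
contact_force: [2.1, 1.3, 2.4]
gripper_width: 0.64
```

Emit:
{"name": "servo_tool", "arguments": {
  "plan": [
    [0,0.2,0,-0.3,0],
    [0,0.2,0,-0.3,0]
  ]
}}

```text
clock: 11.55
ee_pos: [0.4518, -0.2492, 0.0377]
eef_rot: [-0.11, 0.703, 0.124, 0.692]
contact_force: [1.0, 3.2, 5.5]
gripper_width: 0.645
```

```bash
python3 -c "
from h import *
go((.46,-.245,.042),18)
im=robot.grab_frame('scene'); cv2.imwrite('pics/s7.png',cv2.resize(im[160:310,150:350,::-1],None,fx=4,fy=4))
"
```

```text
tcp [ 0.4518 -0.2492  0.0377] angz 19.03 xax [-0.018  0.016 -1.   ] q6 -2.625 w 0.645 F [1.  3.2 5.5] t 11.55
shift cm [-0.44  0.13  0.91] spin 1.03
```

View pics/s7.png

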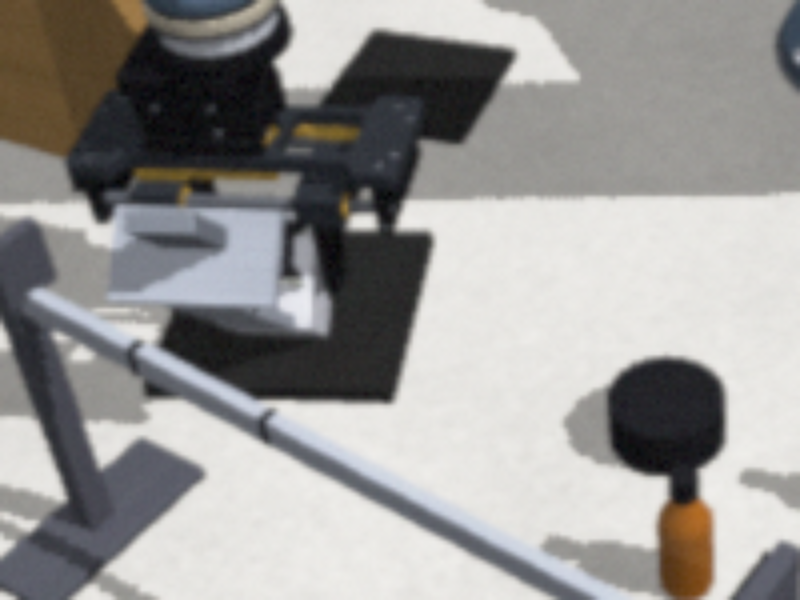

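Emit:
{"name": "servo_tool", "arguments": {
  "plan": [
    [0,0.3,0,-0.25,0],
    [0,0.3,0,-0.25,0]
  ]
}}

```text
clock: 11.77
ee_pos: [0.4466, -0.2508, 0.0332]
eef_rot: [-0.11, 0.702, 0.123, 0.693]
contact_force: [-1.0, 1.8, 7.8]
gripper_width: 0.639
```

```bash
python3 - <<'E'
from h import *
st=go((.46,-.245,.042),18)
s=cv2.cvtColor(robot.grab_frame('scene'),cv2.COLOR_RGB2BGR); s=cv2.resize(s[160:310,150:350],None,fx=4,fy=4)
P=np.array([(-16,-45,152),(-16,45,152),(35,-45,152),(35,45,152),(-6,-18,200),(-6,18,200),(6,-18,200),(6,18,200)])/1e3
for th,c in((45,(0,0,255)),(35,(0,255,0)),(28,(255,0,0))):
    W=carr(np.radians(th),(-.012,.02),st,P)
    for q in proj(cam('scene'),W): cv2.circle(s,(int((q[0]-150)*4),int((q[1]-160)*4)),3,c,-1)
cv2.imwrite('pics/s8.png',s)
E
```

```text
tcp [ 0.4466 -0.2508  0.0332] angz 19.02 xax [-0.016  0.016 -1.   ] q6 -2.634 w 0.639 F [-1.   1.8  7.8] t 11.7667
shift cm [-0.89  0.13  1.45] spin 1.02
```

View pics/s8.png

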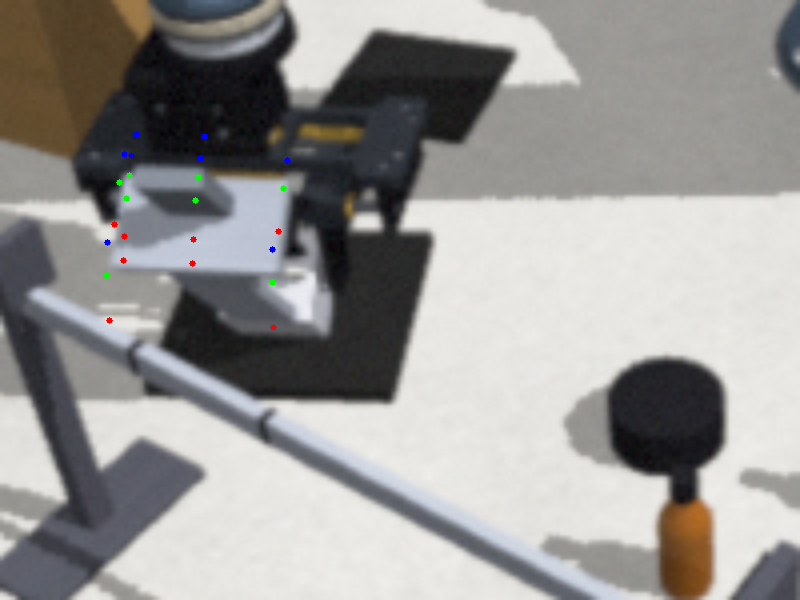

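Emit:
{"name": "servo_tool", "arguments": {
  "plan": [
    [0,0.3,0,-0.25,0],
    [0.75,0,0,-0.1,0],
    [0.85,0,0,-0.2,0],
    [0.95,0,0,-0.3,0],
    [1,0,0,-0.4,0]
  ]
}}

```text
clock: 12.23
ee_pos: [0.4328, -0.2551, 0.0307]
eef_rot: [-0.11, 0.702, 0.123, 0.692]
contact_force: [-0.4, -0.1, 0.0]
gripper_width: 0.863
```

```bash
python3 - <<'E'
from h import *
st=go((.445-.07*.945,-.25-.07*.326,.033),18)
s=cv2.cvtColor(robot.grab_frame('scene'),cv2.COLOR_RGB2BGR); s=cv2.resize(s[160:310,150:350],None,fx=4,fy=4)
cv2.imwrite('pics/s9.png',s)
E
```

```text
tcp [ 0.4328 -0.2551  0.0307] angz 19.04 xax [-0.017  0.016 -1.   ] q6 -2.658 w 0.863 F [-0.4 -0.1  0. ] t 12.2333
shift cm [-0.16  0.09 -5.68] spin 1.04
```

View pics/s9.png

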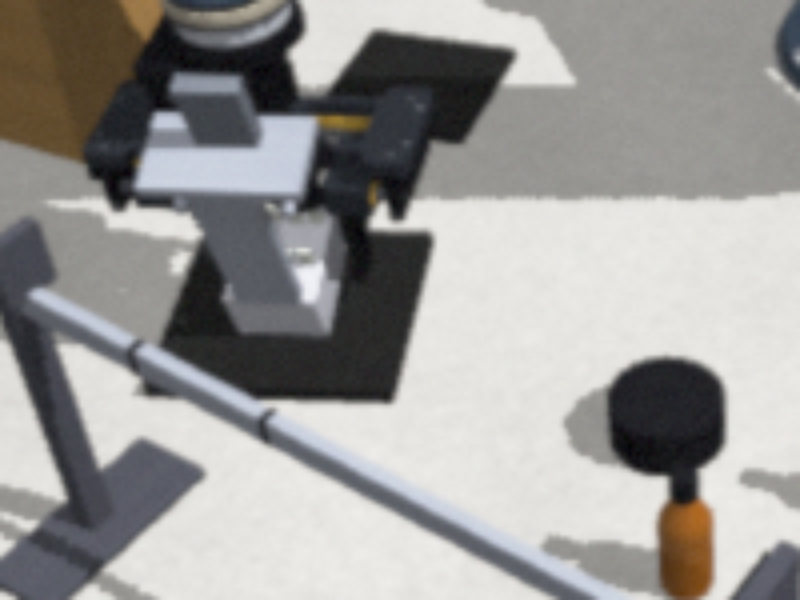

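Emit:
{"name": "servo_tool", "arguments": {
  "plan": [
    [1,0,0,-0.5,0],
    [1,0,0,-0.8,0],
    [1,0,0,-0.8,0],
    [1,0,0,-0.9,0],
    [1,0,0,-1,0],
    [1,0,0,-1,0],
    [1,0,0,-1.2,0],
    [1,0,0,-1.2,0],
    [1,0,0,-0.8,0]
  ]
}}

```text
clock: 13.03
ee_pos: [0.3471, -0.2839, 0.0307]
eef_rot: [-0.11, 0.703, 0.124, 0.692]
contact_force: [0.7, -0.2, -2.8]
gripper_width: 0.996
```

```bash
python3 - <<'E'
from h import *
st=go((.445-.07*.945,-.25-.07*.326,.033),18)
s=cv2.cvtColor(robot.grab_frame('scene'),cv2.COLOR_RGB2BGR); cv2.imwrite('pics/s10f.png',s); s=cv2.resize(s[160:310,150:350],None,fx=4,fy=4)
cv2.imwrite('pics/s10.png',s)
E
```

```text
tcp [ 0.3471 -0.2839  0.0307] angz 18.99 xax [-0.018  0.017 -1.   ] q6 -2.828 w 0.996 F [ 0.7 -0.2 -2.8] t 13.0333
shift cm [-0.27  0.02  3.36] spin 0.99
```

View pics/s10.png

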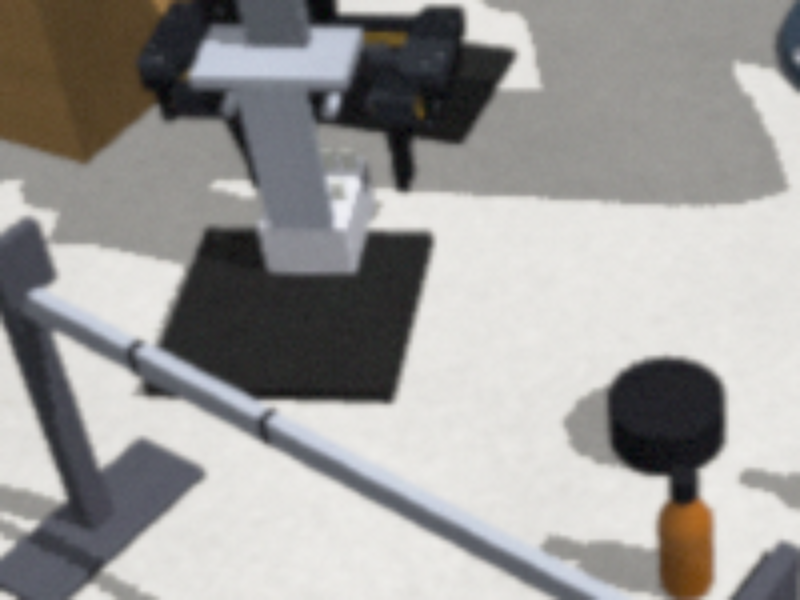

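```bash
python3 - <<'E'
from h import *
s=cv2.cvtColor(robot.grab_frame('wrist'),cv2.COLOR_RGB2BGR); cv2.imwrite('pics/w10.png',s)
s=cv2.imread('pics/s10f.png'); cv2.imwrite('pics/s10b.png',cv2.resize(s[110:250,160:300],None,fx=4,fy=4,interpolation=cv2.INTER_CUBIC))
s=cv2.cvtColor(robot.grab_frame('top'),cv2.COLOR_RGB2BGR); cv2.imwrite('pics/t10.png',cv2.resize(s[200:340,360:500],None,fx=4,fy=4,interpolation=cv2.INTER_CUBIC))
E
```

```text
(no output)
```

View pics/w10.png

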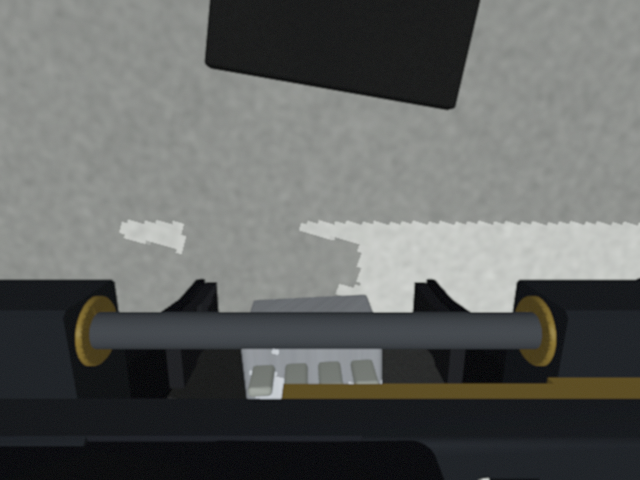

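View pics/s10b.png

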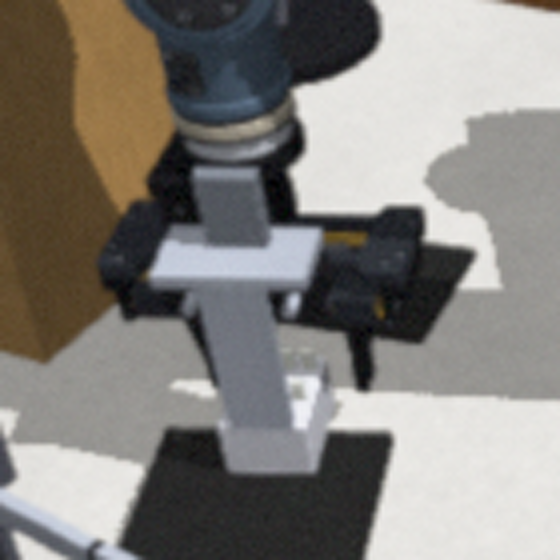

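View pics/t10.png

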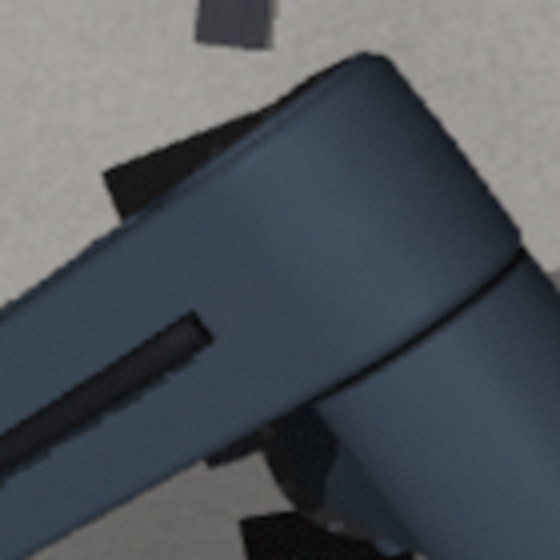

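```bash
cat > fit3.py <<'E'
from h import *
def fit(views,x0):
    # views: list of (cam, pts mm Nx3, px Nx2)
    def f(x):
        Rm=R.from_euler('zyx',x[3:]).as_matrix(); out=[]
        for c,P,u in views: out.append((proj(c,np.array(P)/1e3@Rm.T+x[:3])-u).ravel())
        return np.concatenate(out)
    s=least_squares(f,x0,loss='soft_l1'); Rm=R.from_euler('zyx',s.x[3:]).as_matrix()
    return s.x,f(s.x).reshape(-1,2),Rm
E
python3 - <<'E'
from fit3 import *
D=[((35,-45,152),150,274),((35,45,152),307,284),((-16,45,152),322,230),((-16,-45,152),166,227),((35,-20,144),202,291),((35,20,144),272,291),((35,-20,40),226,428),((35,20,40),295,428),((35,-28,0),228,470),((35,28,0),314,472),((35,-28,40),221,423)]
P=[d[0] for d in D]; U=np.array([(160+d[1]/4-.4,110+d[2]/4-.4) for d in D])
x,r,Rm=fit([(cam('scene'),P,U)],[.4,-.27,.02,np.radians(18),0.1,0])
print(x.round(4),np.degrees(x[3:]).round(1)); print(r.round(1).tolist()); print('z axis',Rm[:,2].round(3))
# in tool frame
st=robot.state(); M=R.from_quat(st['eef_rot']).as_matrix()
for n,p in (('wheel+',(0,30,123)),('wheel-',(0,-30,123)),('edge',(35,0,0)),('edge-',(-35,0,0)),('tipfront',(-30,0,55)),('bridge',(-16,0,144))):
    w=Rm@np.array(p)/1e3+x[:3]; print(n,w.round(3),'tool',(M.T@(w-st['ee_pos'])).round(3))
E
```

```text
[ 0.3801 -0.2746  0.0131  0.4184  0.0522 -0.047 ] [24.   3.  -2.7]
[[0.6, 1.4], [0.6, -0.6], [0.1, -0.4], [1.2, -0.2], [-0.9, 0.1], [-1.0, 0.3], [0.7, -0.8], [-0.4, -0.5], [-0.3, 0.4], [0.3, 0.2], [-1.3, 0.4]]
z axis [0.052 0.047 0.998]
wheel+ [ 0.374 -0.241  0.135] tool [-0.104  0.034  0.038]
wheel- [ 0.399 -0.296  0.136] tool [-0.107 -0.026  0.043]
edge [ 0.412 -0.26   0.011] tool [0.019 0.001 0.069]
edge- [ 0.348 -0.289  0.015] tool [ 0.015 -0.005 -0.001]
tipfront [ 0.356 -0.284  0.07 ] tool [-0.039 -0.002  0.007]
bridge [ 0.373 -0.274  0.158] tool [-0.127  0.004  0.026]
```

Emit:
{"name": "servo_tool", "arguments": {
  "plan": [
    [1,-0.1,0,0.3,0],
    [1,0,0,0.6,0],
    [1,0,0,0.7,0],
    [1,0,0,0.7,0],
    [1,0,0,0.7,0],
    [1,0,0,0.7,0]
  ]
}}

```text
clock: 13.68
ee_pos: [0.3876, -0.2716, 0.0325]
eef_rot: [-0.111, 0.702, 0.122, 0.693]
contact_force: [-0.0, 0.0, 0.6]
gripper_width: 1.0
```

```bash
python3 - <<'E'
from h import *
st=go((.3471+.07*.945,-.284+.07*.326,.031),19)
s=cv2.cvtColor(robot.grab_frame('scene'),cv2.COLOR_RGB2BGR); cv2.imwrite('pics/s11f.png',s); cv2.imwrite('pics/s11.png',cv2.resize(s[110:260,160:300],None,fx=4,fy=4,interpolation=cv2.INTER_CUBIC))
E
```

```text
tcp [ 0.3876 -0.2716  0.0325] angz 18.96 xax [-0.015  0.014 -1.   ] q6 -2.745 w 1.0 F [-0.   0.   0.6] t 13.6833
shift cm [0.13 0.15 2.77] spin -0.04
```

View pics/s11.png

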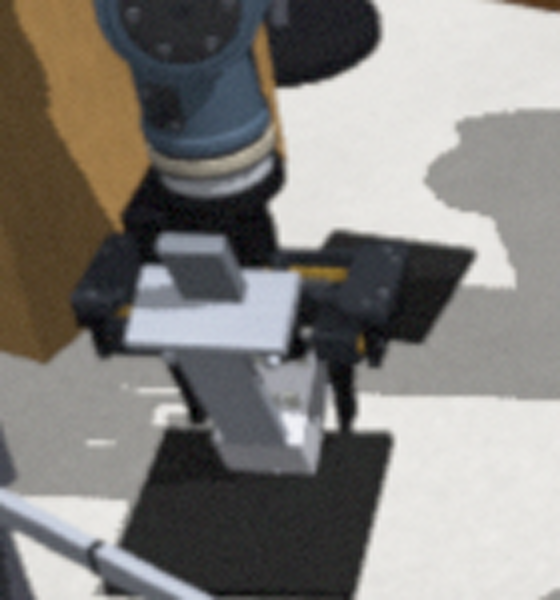

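Emit:
{"name": "servo_tool", "arguments": {
  "plan": [
    [0.5,0,0,0,0],
    [0,0,0,0,0],
    [0,0,0,0,0],
    [0,0,0,0,0],
    [0,0,0,0,0],
    [0,0,0,0,0],
    [0,0,0,0,0],
    [0,0,0,0,0]
  ],
  "force": 45
}}

```text
clock: 14.4
ee_pos: [0.3894, -0.2699, 0.0322]
eef_rot: [-0.111, 0.701, 0.123, 0.693]
contact_force: [0.4, 1.2, 0.3]
gripper_width: 0.645
```

```bash
python3 - <<'E'
from h import *
st=go((.3876+.07*.945,-.2716+.07*.326,.05),19)
s=cv2.cvtColor(robot.grab_frame('scene'),cv2.COLOR_RGB2BGR); cv2.imwrite('pics/s12f.png',s); cv2.imwrite('pics/s12.png',cv2.resize(s[110:260,160:300],None,fx=4,fy=4,interpolation=cv2.INTER_CUBIC))
s=cv2.cvtColor(robot.grab_frame('wrist'),cv2.COLOR_RGB2BGR); cv2.imwrite('pics/w12.png',s)
E
```

```text
tcp [ 0.3894 -0.2699  0.0322] angz 19.1 xax [-0.015  0.015 -1.   ] q6 -2.745 w 0.645 F [0.4 1.2 0.3] t 14.4
shift cm [-1.84 -0.08  6.76] spin 0.1
```

View pics/s12.png

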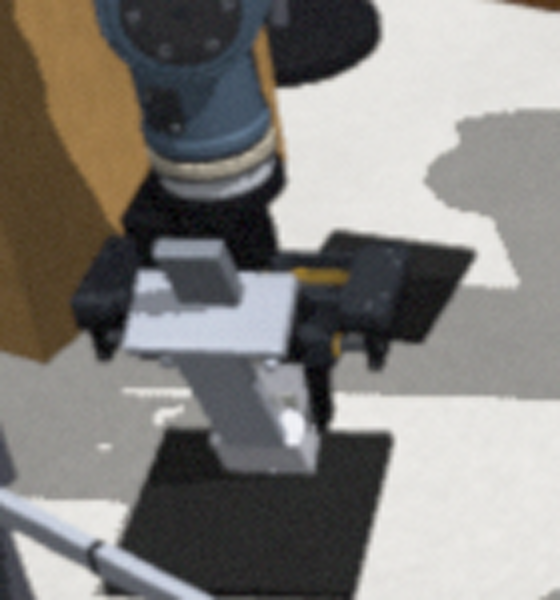

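View pics/w12.png

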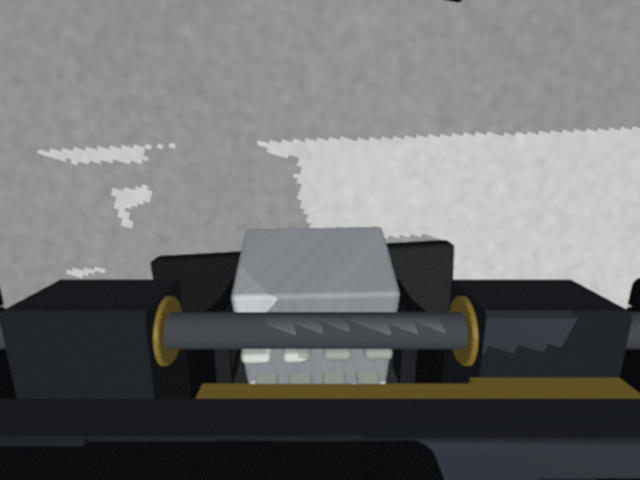

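Emit:
{"name": "servo_tool", "arguments": {
  "plan": [
    [0,-0.6,0,0,0],
    [0,-0.6,0,0.3,0],
    [0,0,0,1,0],
    [0,0,0,1.4,0],
    [0,0,0,1.4,0],
    [0,0,0,1.4,0],
    [0,0,0,1,0],
    [0,0,0,0.3,0]
  ]
}}

```text
clock: 15.17
ee_pos: [0.4579, -0.2462, 0.0443]
eef_rot: [-0.11, 0.702, 0.123, 0.693]
contact_force: [0.4, -0.5, -3.1]
gripper_width: 0.636
```

```bash
python3 - <<'E'
from h import *
st=go((.4554,-.247,.0325),19)
s=cv2.cvtColor(robot.grab_frame('scene'),cv2.COLOR_RGB2BGR); cv2.imwrite('pics/s13f.png',s); cv2.imwrite('pics/s13.png',cv2.resize(s[140:290,160:300],None,fx=4,fy=4,interpolation=cv2.INTER_CUBIC))
E
```

```text
tcp [ 0.4579 -0.2462  0.0443] angz 18.98 xax [-0.016  0.016 -1.   ] q6 -2.614 w 0.636 F [ 0.4 -0.5 -3.1] t 15.1667
shift cm [ 1.18 -0.02 -0.25] spin -0.02
```

View pics/s13.png

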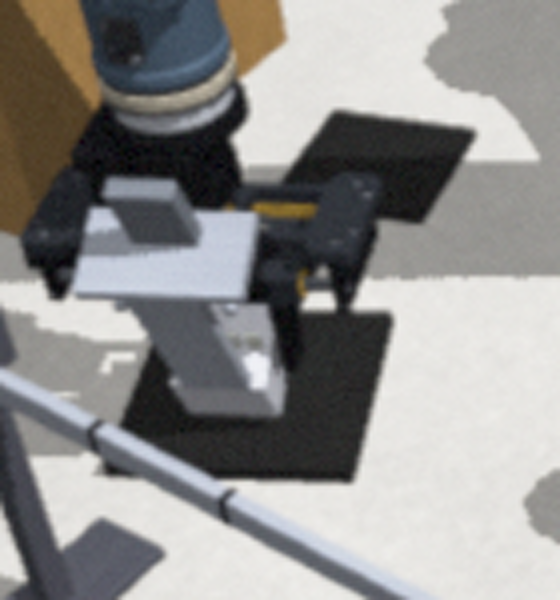

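Emit:
{"name": "servo_tool", "arguments": {
  "plan": [
    [0,0.5,0,-0.1,0],
    [0,0.4,0,-0.1,0],
    [0,0.2,0,0,0]
  ]
}}

```text
clock: 15.47
ee_pos: [0.4551, -0.2462, 0.0325]
eef_rot: [-0.11, 0.702, 0.124, 0.692]
contact_force: [-0.5, 0.2, -2.6]
gripper_width: 0.639
```

Emit:
{"name": "servo_tool", "arguments": {
  "plan": [
    [0,0.2,0,-0.1,0]
  ],
  "force": 10
}}

```text
clock: 15.55
ee_pos: [0.4543, -0.2466, 0.0312]
eef_rot: [-0.11, 0.702, 0.123, 0.693]
contact_force: [1.1, 4.8, 19.0]
gripper_width: 0.646
```

Emit:
{"name": "servo_tool", "arguments": {
  "plan": [
    [0,0.2,0,-0.25,0],
    [0,0.3,0,-0.25,0]
  ]
}}

```text
clock: 15.72
ee_pos: [0.4515, -0.2474, 0.0293]
eef_rot: [-0.109, 0.7, 0.122, 0.695]
contact_force: [0.6, 6.2, 15.9]
gripper_width: 0.643
```

```bash
python3 - <<'E'
from h import *
st=go((.4554,-.247,.0325),19)
s=cv2.cvtColor(robot.grab_frame('scene'),cv2.COLOR_RGB2BGR); s=cv2.resize(s[140:290,160:300],None,fx=4,fy=4,interpolation=cv2.INTER_CUBIC)
P=np.array([(-16,-45,152),(-16,45,152),(35,-45,152),(35,45,152),(35,28,0),(35,-28,0)])/1e3
for th,c in((25,(0,0,255)),(20,(0,255,0)),(15,(255,0,0))):
    W=carr(np.radians(th),(-.006,.024),st,P)
    for q in proj(cam('scene'),W): cv2.circle(s,(int((q[0]-160)*4),int((q[1]-140)*4)),3,c,-1)
cv2.imwrite('pics/s14.png',s)
E
```

```text
tcp [ 0.4515 -0.2474  0.0293] angz 18.75 xax [-0.009  0.017 -1.   ] q6 -2.631 w 0.643 F [ 0.6  6.2 15.9] t 15.7167
shift cm [-0.33 -0.08  0.39] spin -0.25
```

View pics/s14.png

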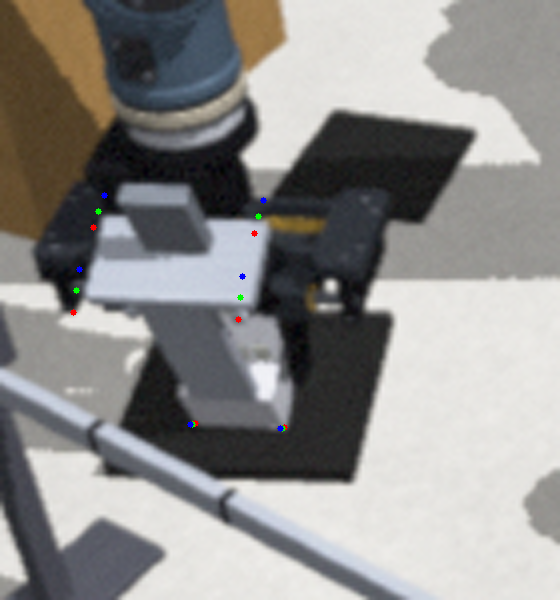

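Emit:
{"name": "servo_tool", "arguments": {
  "plan": [
    [0.8,0,0,0,0],
    [0.9,0.2,0,-0.2,0],
    [1,0.3,0,-0.2,0],
    [1,0.3,0,-0.2,0],
    [1,0.2,0,-0.2,0]
  ]
}}

```text
clock: 16.18
ee_pos: [0.4421, -0.2518, 0.0202]
eef_rot: [-0.109, 0.699, 0.12, 0.696]
contact_force: [-1.3, -0.9, 0.6]
gripper_width: 0.936
```

```bash
python3 - <<'E'
from h import *
st=go((.4554,-.247,.019),19)
s=cv2.cvtColor(robot.grab_frame('scene'),cv2.COLOR_RGB2BGR); s=cv2.resize(s[140:290,160:300],None,fx=4,fy=4,interpolation=cv2.INTER_CUBIC)
cv2.imwrite('pics/s15.png',s)
E
```

```text
tcp [ 0.4421 -0.2518  0.0202] angz 18.63 xax [-0.007  0.015 -1.   ] q6 -2.647 w 0.936 F [-1.3 -0.9  0.6] t 16.1833
shift cm [0.12 0.03 1.42] spin -0.37
```

View pics/s15.png

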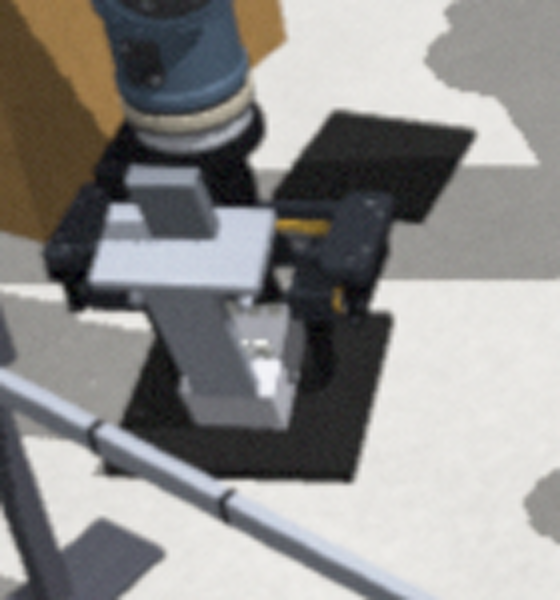

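Leaning gently on the gripper. I'll retreat slowly at this lower height so that the rod doesn't hook the wheels again.

Emit:
{"name": "servo_tool", "arguments": {
  "plan": [
    [1,0.1,0,-0.3,0],
    [1,0.05,0,-0.4,0],
    [1,0,0,-0.4,0],
    [1,0,0,-0.4,0],
    [1,0,0,-0.4,0]
  ]
}}

```text
clock: 16.65
ee_pos: [0.4208, -0.2578, 0.0167]
eef_rot: [-0.108, 0.7, 0.121, 0.695]
contact_force: [-0.5, -0.1, -0.7]
gripper_width: 0.997
```

```bash
python3 - <<'E'
from h import *
st=go((.4554,-.247,.019),19)
s=cv2.cvtColor(robot.grab_frame('scene'),cv2.COLOR_RGB2BGR); s=cv2.resize(s[140:290,160:300],None,fx=4,fy=4,interpolation=cv2.INTER_CUBIC)
cv2.imwrite('pics/s16.png',s)
E
```

```text
tcp [ 0.4208 -0.2578  0.0167] angz 18.61 xax [-0.011  0.018 -1.   ] q6 -2.684 w 0.997 F [-0.5 -0.1 -0.7] t 16.65
shift cm [-0.25 -0.07  3.62] spin -0.39
```

View pics/s16.png

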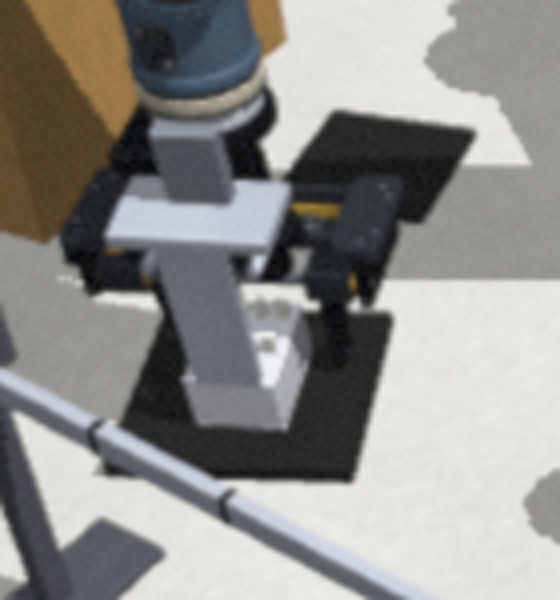

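Emit:
{"name": "servo_tool", "arguments": {
  "plan": [
    [1,0,0,-0.4,0],
    [1,0,0,-0.4,0],
    [1,0,0,-0.4,0]
  ]
}}

```text
clock: 16.95
ee_pos: [0.4081, -0.2622, 0.0169]
eef_rot: [-0.107, 0.7, 0.121, 0.695]
contact_force: [-0.7, 0.4, 0.1]
gripper_width: 1.002
```

```bash
python3 - <<'E'
from h import *
st=go((.4554,-.247,.019),19)
s=cv2.cvtColor(robot.grab_frame('scene'),cv2.COLOR_RGB2BGR); s=cv2.resize(s[140:290,160:300],None,fx=4,fy=4,interpolation=cv2.INTER_CUBIC)
cv2.imwrite('pics/s17.png',s)
E
```

```text
tcp [ 0.4081 -0.2622  0.0169] angz 18.58 xax [-0.011  0.018 -1.   ] q6 -2.708 w 1.002 F [-0.7  0.4  0.1] t 16.95
shift cm [-0.23 -0.06  4.96] spin -0.42
```

View pics/s17.png

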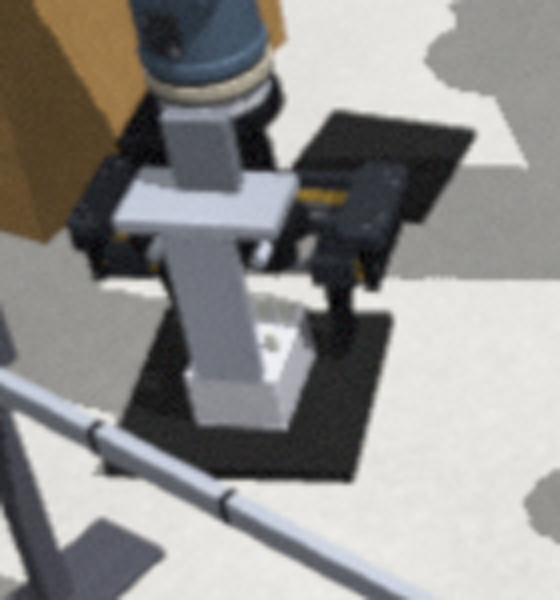

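Emit:
{"name": "servo_tool", "arguments": {
  "plan": [
    [1,0,0,-0.4,0],
    [1,0,0,-0.4,0],
    [1,0,0,-0.4,0],
    [1,0,0,-0.4,0]
  ]
}}

```text
clock: 17.33
ee_pos: [0.3919, -0.2682, 0.0174]
eef_rot: [-0.108, 0.7, 0.12, 0.695]
contact_force: [0.3, 0.2, -0.6]
gripper_width: 1.003
```

```bash
python3 - <<'E'
from h import *
st=go((.4554,-.247,.019),19)
s=cv2.cvtColor(robot.grab_frame('scene'),cv2.COLOR_RGB2BGR); s=cv2.resize(s[140:290,160:300],None,fx=4,fy=4,interpolation=cv2.INTER_CUBIC)
cv2.imwrite('pics/s18.png',s)
E
```

```text
tcp [ 0.3919 -0.2682  0.0174] angz 18.58 xax [-0.01   0.017 -1.   ] q6 -2.741 w 1.003 F [ 0.3  0.2 -0.6] t 17.3333
shift cm [-0.19 -0.01  6.69] spin -0.42
```

View pics/s18.png

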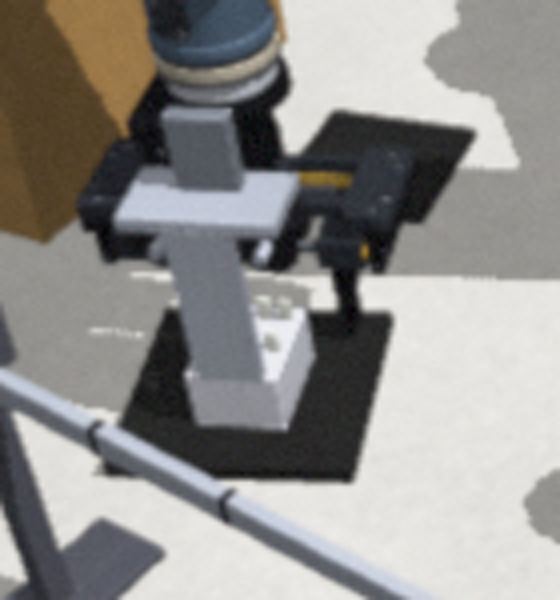

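Emit:
{"name": "servo_tool", "arguments": {
  "plan": [
    [1,0,0,-0.7,0],
    [1,0,0,-0.9,0],
    [1,0,0,-0.9,0],
    [1,-0.5,0,-0.3,0],
    [1,-1.5,0,0,0],
    [1,-2.5,0,0,0],
    [1,-3,0,0,0],
    [1,-3.5,0,0,0],
    [1,-3.5,0,0,0],
    [1,-3.5,0,0,0],
    [1,-3.5,0,0,0],
    [1,-1.5,0,0,0]
  ]
}}

```text
clock: 18.38
ee_pos: [0.3575, -0.2807, 0.2552]
eef_rot: [-0.1, 0.703, 0.123, 0.693]
contact_force: [0.3, -1.9, -0.3]
gripper_width: 0.997
```

```bash
python3 - <<'E'
from h import *
st=go((.446,-.25,.25),-65)
s=cv2.cvtColor(robot.grab_frame('scene'),cv2.COLOR_RGB2BGR);cv2.imwrite('pics/s19f.png',s); s=cv2.resize(s[120:260,160:300],None,fx=4,fy=4,interpolation=cv2.INTER_CUBIC)
cv2.imwrite('pics/s19.png',s)
s=cv2.cvtColor(robot.grab_frame('top'),cv2.COLOR_RGB2BGR); cv2.imwrite('pics/t19f.png',s); cv2.imwrite('pics/t19.png',cv2.resize(s[200:320,360:480],None,fx=5,fy=5,interpolation=cv2.INTER_CUBIC))
for c in('scene','top'):
  for l in('carrier','carrier_tab'):
    print(c,l,[(np.round(r['position'],1).tolist(),round(r['p'],2)) for r in robot.spot_point(c,l)])
E
```

```text
tcp [ 0.3575 -0.2807  0.2552] angz 18.21 xax [-0.02   0.03  -0.999] q6 -2.804 w 0.997 F [ 0.3 -1.9 -0.3] t 18.3833
shift cm [0.44 0.13 9.37] spin 83.21
scene carrier [([223.2, 237.9], 0.83), ([474.4, 223.6], 0.72)]
scene carrier_tab [([412.3, 242.7], 0.86), ([209.9, 176.4], 0.73)]
top carrier [([216.6, 349.7], 0.96), ([420.3, 251.7], 0.55)]
top carrier_tab [([262.0, 302.8], 0.82), ([431.7, 252.7], 0.65)]
```

View pics/s19.png

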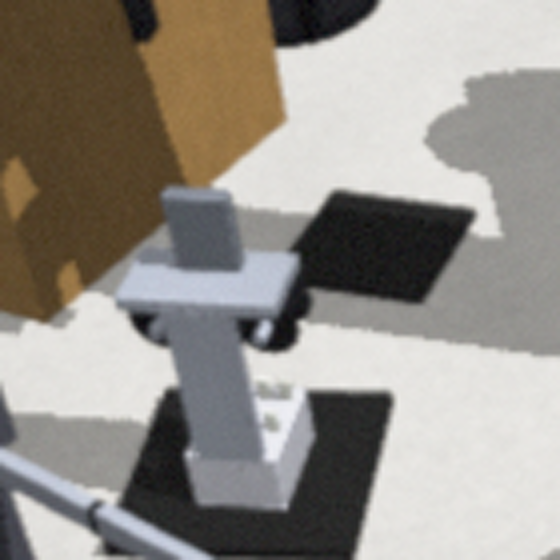

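View pics/t19.png

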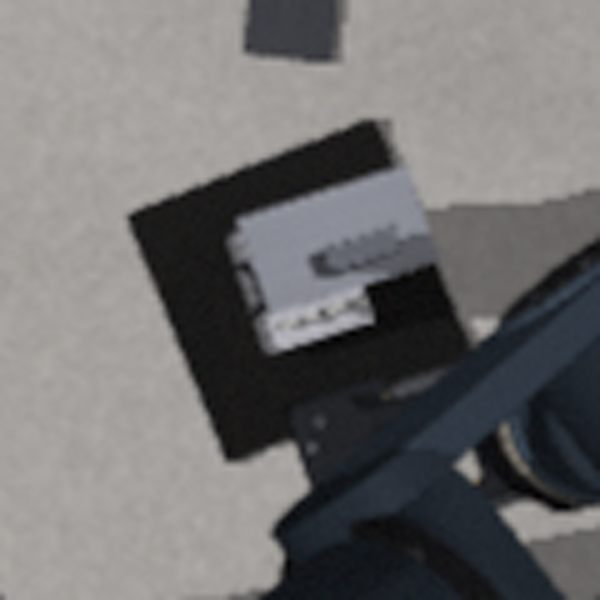

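```bash
python3 - <<'E'
from fit3 import *
S=[((35,-45,152),118,293),((-16,45,152),300,254),((-16,-45,152),141,247),((35,-28,0),197,500),((35,28,0),285,508),((35,-28,40),190,455),((-35,28,40),306,393)]
T=[((35,45,152),238,218),((35,-45,152),405,165),((-35,28,40),270,353),((-35,-28,40),376,322)]
us=np.array([(160+d[1]/4-.4,120+d[2]/4-.4) for d in S]);ut=np.array([(360+d[1]/5-.4,200+d[2]/5-.4) for d in T])
ps=np.array([d[0] for d in S])/1e3; pt=np.array([d[0] for d in T])/1e3
def f(x,parts=3):
    M=R.from_euler('z',x[2]).as_matrix(); o=[]
    W=lambda P:P@M.T+[x[0],x[1],.012]
    if parts&1:o.append((proj(cam('scene'),W(ps))-us).ravel())
    if parts&2:o.append((proj(cam('top'),W(pt))-ut).ravel())
    return np.concatenate(o)
for p in(3,1,2):
    s=least_squares(f,[.446,-.25,.33],args=(p,),loss='soft_l1'); print(p,s.x.round(4),np.degrees(s.x[2]).round(1),f(s.x,p).reshape(-1,2).round(1).tolist())
x,r,Rm=fit([(cam('scene'),ps*1e3,us),(cam('top'),pt*1e3,ut)],[.446,-.25,.012,.33,0,0]); print(x.round(4),'z',Rm[:,2].round(3))
E
```

```text
3 [ 0.4473 -0.2451  0.3127] 17.9 [[-0.7, 1.5], [-0.0, 0.3], [1.3, -0.1], [0.2, 1.4], [0.7, 1.1], [-1.3, 0.2], [0.7, -1.4], [0.0, 0.3], [0.6, 0.3], [1.4, 0.1], [-0.1, 0.2]]
1 [ 0.4457 -0.2468  0.3231] 18.5 [[-0.8, 1.1], [-0.3, -0.4], [1.0, -0.6], [0.1, 0.9], [0.7, 0.4], [-1.3, -0.3], [0.4, -2.0]]
2 [ 0.4478 -0.2439  0.3077] 17.6 [[-0.4, -0.1], [0.2, 0.2], [0.9, -0.1], [-0.6, 0.0]]
[ 0.4482 -0.2445  0.014   0.3149 -0.0045 -0.0023] z [-0.004  0.002  1.   ]
```

Emit:
{"name": "servo_tool", "arguments": {
  "plan": [
    [1,0,0,0,7.1],
    [1,0,0,0,7.1],
    [1,0,0,0,7.1],
    [1,0,0,0,7.1],
    [1,0,0,0,7.1],
    [1,0,0,0,7.1],
    [1,0,0,0,7.1],
    [1,0,0,0,7.1],
    [1,0,0,0,7.1],
    [1,0,0,0,7.1],
    [1,0,0,0,7.1],
    [1,0,0,0,7.1]
  ]
}}

```text
clock: 19.68
ee_pos: [0.3454, -0.2664, 0.2272]
eef_rot: [0.407, 0.619, -0.383, 0.552]
contact_force: [-0.3, -0.6, 0.9]
gripper_width: 1.001
```

Emit:
{"name": "servo_tool", "arguments": {
  "plan": [
    [1,0,0,0,7.1],
    [1,0,0,0,7.1],
    [1,0,0,0,7.1],
    [1,0,0,0,7.1],
    [1,0,0,0,7.1],
    [1,0,0,0,7.1],
    [1,0,0,0,7.1],
    [1,0,0,0,7.1],
    [1,0,0,0,7.1],
    [1,0,0,0,7.1],
    [1,0,0,0,7.1],
    [1,0,0,0,7.1]
  ]
}}

```text
clock: 20.68
ee_pos: [0.3346, -0.2537, 0.2055]
eef_rot: [-0.665, -0.209, 0.708, -0.109]
contact_force: [0.7, 0.7, 0.5]
gripper_width: 1.001
```

```bash
python3 - <<'E'
from h import *
st=go((.447,-.245,.25),108)
E
```

```text
tcp [ 0.3346 -0.2537  0.2055] angz -153.75 xax [-0.091  0.124 -0.988] q6 0.195 w 1.001 F [0.7 0.7 0.5] t 20.6833
shift cm [ -5.32   3.42 -10.34] spin 98.25
```

```bash
python3 - <<'E'
from h import *
st=robot.state(); print(st['q'].round(3),st['tau'].round(2),st['joint_vel'].round(3)); M=R.from_quat(st['eef_rot']).as_matrix(); print(M.round(3))
E
```

```text
[-0.918  0.345  1.845  0.003  1.106  0.195] [ -0.   -31.32 -13.54   0.07   0.58  -1.  ] [-3.000e-03  3.700e-02  2.700e-02 -1.000e-03 -1.100e-02  1.484e+00]
[[-0.091  0.433 -0.897]
 [ 0.124 -0.888 -0.442]
 [-0.988 -0.151  0.028]]
```

Emit:
{"name": "servo_tool", "arguments": {
  "plan": [
    [1,0,0,0,0],
    [1,0,0,0,0]
  ]
}}

```text
clock: 20.85
ee_pos: [0.3331, -0.252, 0.2025]
eef_rot: [-0.664, -0.212, 0.709, -0.107]
contact_force: [0.0, 0.5, 0.7]
gripper_width: 1.003
```

```bash
python3 - <<'E'
from h import *
st=go((.447,-.245,.25),108); print(st['q'].round(3),st['joint_vel'].round(3))
E
```

```text
tcp [ 0.3331 -0.252   0.2025] angz -153.72 xax [-0.096  0.13  -0.987] q6 0.194 w 1.003 F [0.  0.5 0.7] t 20.85
shift cm [ -5.69   3.56 -10.38] spin 98.28
[-0.918  0.35   1.848  0.003  1.105  0.194] [-0.004  0.026  0.02   0.001 -0.006  0.017]
```

Emit:
{"name": "servo_tool", "arguments": {
  "plan": [
    [1,0,0,0,0],
    [1,0,0,0,0]
  ]
}}

```text
clock: 21.02
ee_pos: [0.3323, -0.251, 0.201]
eef_rot: [-0.663, -0.215, 0.709, -0.107]
contact_force: [0.1, -0.0, -0.1]
gripper_width: 0.999
```

```bash
python3 - <<'E'
from h import *
st=go((.447,-.245,.25),108); print(st['q'].round(3),st['joint_vel'].round(3))
E
```

```text
tcp [ 0.3323 -0.251   0.201 ] angz -153.45 xax [-0.099  0.134 -0.986] q6 0.19 w 0.999 F [ 0.1 -0.  -0.1] t 21.0167
shift cm [ -5.89   3.68 -10.38] spin 98.55
[-0.919  0.353  1.85   0.003  1.105  0.19 ] [ 0.     0.013  0.007  0.001 -0.001 -0.024]
```

Emit:
{"name": "servo_tool", "arguments": {
  "plan": [
    [1,-0.5,0,0,-7],
    [1,-0.5,0,0,-7],
    [1,-0.5,0,0,-7],
    [1,-0.5,0,0,-7],
    [1,-0.5,0,0,-7],
    [1,-0.5,0,0,-7]
  ]
}}

```text
clock: 21.52
ee_pos: [0.3339, -0.2534, 0.2293]
eef_rot: [-0.576, -0.464, 0.58, -0.341]
contact_force: [0.1, -1.0, -0.4]
gripper_width: 0.999
```

```bash
python3 - <<'E'
from h import *
st=go((.447,-.245,.25),-72); print(st['q'].round(3),st['joint_vel'].round(3), sum(st['q'][[1,2,4]])-np.pi)
E
```

```text
tcp [ 0.3339 -0.2534  0.2293] angz -110.73 xax [-0.103  0.139 -0.985] q6 -0.565 w 0.999 F [ 0.1 -1.  -0.4] t 21.5167
shift cm [-3.08  9.93 -4.96] spin -38.73
[-0.919  0.317  1.806  0.003  1.192 -0.565] [ 1.000e-03 -7.300e-02 -9.700e-02 -2.000e-03  1.750e-01 -1.485e+00] 0.17394097783703177
```

Emit:
{"name": "servo_tool", "arguments": {
  "plan": [
    [1,0,0,0,-7],
    [1,0,0,0,-7],
    [1,0,0,0,-7],
    [1,0,0,0,-7],
    [1,0,0,0,-7]
  ]
}}

```text
clock: 21.93
ee_pos: [0.3343, -0.2538, 0.23]
eef_rot: [0.444, 0.619, -0.41, 0.502]
contact_force: [-0.8, -0.6, -0.0]
gripper_width: 1.004
```

```bash
cat >> h.py <<'E'
def tilt():
    st=robot.state(); return "tilt(in +) %.4f"%(st['q'][[1,2,4]].sum()-np.pi), 'jv',st['joint_vel'].round(3)
E
python3 - <<'E'
from h import *
st=go((.447,-.245,.25),-72); print(st['q'].round(3),tilt())
E
```

```text
tcp [ 0.3343 -0.2538  0.23  ] angz -74.81 xax [-0.102  0.138 -0.985] q6 -1.19 w 1.004 F [-0.8 -0.6 -0. ] t 21.9333
shift cm [-2.99 10.94  1.75] spin -2.81
[-0.919  0.316  1.805  0.003  1.192 -1.19 ] ('tilt(in +) 0.1719', 'jv', array([ 1.000e-03,  1.000e-03,  3.000e-03, -1.000e-03, -1.000e-03,
       -1.485e+00]))
```

Emit:
{"name": "servo_tool", "arguments": {
  "plan": [
    [1,-1.5,2.8,0.5,0],
    [1,-1.5,2.8,0.5,0],
    [1,-1,2.8,0.4,0],
    [1,0,2.5,0.3,0]
  ]
}}

```text
clock: 22.27
ee_pos: [0.4457, -0.2439, 0.2601]
eef_rot: [0.442, 0.623, -0.407, 0.501]
contact_force: [0.2, 0.2, 0.5]
gripper_width: 1.001
```

```bash
python3 - <<'E'
from h import *
st=go((.447,-.245,.25),-72); print(st['q'].round(3),tilt())
E
```

```text
tcp [ 0.4457 -0.2439  0.2601] angz -74.54 xax [-0.107  0.143 -0.984] q6 -1.027 w 1.001 F [0.2 0.2 0.5] t 22.2667
shift cm [0.96 0.16 0.3 ] spin -2.54
[-0.741  0.4    1.564  0.034  1.355 -1.027] ('tilt(in +) 0.1768', 'jv', array([ 0.455,  0.363, -0.51 ,  0.075,  0.149,  0.418]))
```

Emit:
{"name": "servo_tool", "arguments": {
  "plan": [
    [1,-4,0,0,0],
    [1,-4,0,0,0],
    [1,-4,0,0,0],
    [1,-4,0,0,0],
    [1,-4,0,0,0]
  ]
}}

```text
clock: 22.68
ee_pos: [0.4699, -0.2682, 0.451]
eef_rot: [0.439, 0.635, -0.401, 0.493]
contact_force: [0.2, -1.3, 0.4]
gripper_width: 0.996
```

```bash
python3 - <<'E'
from h import *
st=go((.447,-.245,.25),-72); print(st['q'].round(3),tilt())
E
```

```text
tcp [ 0.4699 -0.2682  0.451 ] angz -73.78 xax [-0.127  0.162 -0.979] q6 -1.028 w 0.996 F [ 0.2 -1.3  0.4] t 22.6833
shift cm [2.034e+01 2.000e-02 1.040e+00] spin -1.78
[-0.744  0.328  1.158  0.034  1.86  -1.028] ('tilt(in +) 0.2049', 'jv', array([-0.025, -0.029, -1.174,  0.002,  1.214, -0.006]))
```

Emit:
{"name": "servo_tool", "arguments": {
  "plan": [
    [1,4,0,0,0],
    [1,4,0,0,0],
    [1,4,0,0,0],
    [1,3,0,0,0]
  ]
}}

```text
clock: 23.02
ee_pos: [0.4701, -0.2618, 0.3259]
eef_rot: [0.436, 0.614, -0.402, 0.521]
contact_force: [-0.7, -0.2, -1.4]
gripper_width: 1.0
```

```bash
python3 - <<'E'
from h import *
st=go((.447,-.245,.25),-72); print(st['q'].round(3),tilt())
E
```

```text
tcp [ 0.4701 -0.2618  0.3259] angz -73.08 xax [-0.077  0.116 -0.99 ] q6 -1.039 w 1.0 F [-0.7 -0.2 -1.4] t 23.0167
shift cm [ 7.89 -1.41 -1.24] spin -1.08
[-0.736  0.361  1.428  0.034  1.489 -1.039] ('tilt(in +) 0.1356', 'jv', array([ 0.022,  0.18 ,  0.615,  0.004, -0.908, -0.029]))
```

Emit:
{"name": "servo_tool", "arguments": {
  "plan": [
    [1,0,0,0,0],
    [1,0,0,0,0],
    [1,0,0,0,0],
    [1,0,0,0,0]
  ]
}}

```text
clock: 23.35
ee_pos: [0.4675, -0.2593, 0.3221]
eef_rot: [0.435, 0.619, -0.401, 0.517]
contact_force: [0.3, -0.9, 1.0]
gripper_width: 0.999
```

```bash
python3 - <<'E'
from h import *
st=go((.447,-.245,.25),-72); print(st['q'].round(3),tilt())
E
```

```text
tcp [ 0.4675 -0.2593  0.3221] angz -72.91 xax [-0.086  0.124 -0.988] q6 -1.043 w 0.999 F [ 0.3 -0.9  1. ] t 23.35
shift cm [ 7.49 -1.19 -0.91] spin -0.91
[-0.736  0.365  1.433  0.034  1.492 -1.043] ('tilt(in +) 0.1482', 'jv', array([ 0.   , -0.007, -0.029, -0.001,  0.016, -0.006]))
```

Emit:
{"name": "servo_tool", "arguments": {
  "plan": [
    [1,4,-0.6,-0.5,0],
    [1,3,-0.6,-0.4,0],
    [1,1.5,0,0,0],
    [1,0.5,0,0,0],
    [1,0,0,0,0]
  ]
}}

```text
clock: 23.77
ee_pos: [0.4529, -0.2503, 0.2421]
eef_rot: [0.434, 0.61, -0.401, 0.527]
contact_force: [-0.6, -0.4, -0.9]
gripper_width: 1.0
```

```bash
python3 - <<'E'
from h import *
st=go((.4454,-.2427,.1735),-72); print(st['q'].round(3),tilt())
s=cv2.cvtColor(robot.grab_frame('wrist'),cv2.COLOR_RGB2BGR)
c=cam('wrist')
M=R.from_euler('z',.313).as_matrix()
P=np.array([(x,y,z) for x in(-6,6) for y in(-18,18) for z in(200,152)])/1e3@M.T+[.447,-.245,.012]
print(proj(c,P).round(0).tolist())
for q in proj(c,P): cv2.circle(s,(int(q[0]),int(q[1])),3,(0,0,255),-1)
cv2.imwrite('pics/w20.png',s)
C={n:cam(n) for n in("scene","top")}
print('tray edge',atz(C['top'],(287,138),.03),atz(C['top'],(393,138),.03),'jarb',tri([ray(C['top'],(367.5,159)),ray(C['scene'],(206,337))]))
E
```

```text
tcp [ 0.4529 -0.2503  0.2421] angz -72.75 xax [-0.067  0.107 -0.992] q6 -1.058 w 1.0 F [-0.6 -0.4 -0.9] t 23.7667
shift cm [ 6.93 -0.26 -0.1 ] spin -0.75
[-0.741  0.408  1.599  0.035  1.257 -1.058] ('tilt(in +) 0.1225', 'jv', array([-0.003, -0.011, -0.028,  0.001,  0.012, -0.002]))
[[301.0, 306.0], [306.0, 284.0], [300.0, 238.0], [305.0, 229.0], [323.0, 306.0], [324.0, 284.0], [323.0, 238.0], [324.0, 229.0]]
tray edge [0.77619713 0.1255519  0.03      ] [ 0.77858376 -0.17344841  0.03      ] jarb (array([ 0.71835415, -0.1014825 ,  0.02429713]), [np.float64(0.0010056091246917714), np.float64(0.0010056091246918833)])
```

View pics/w20.png

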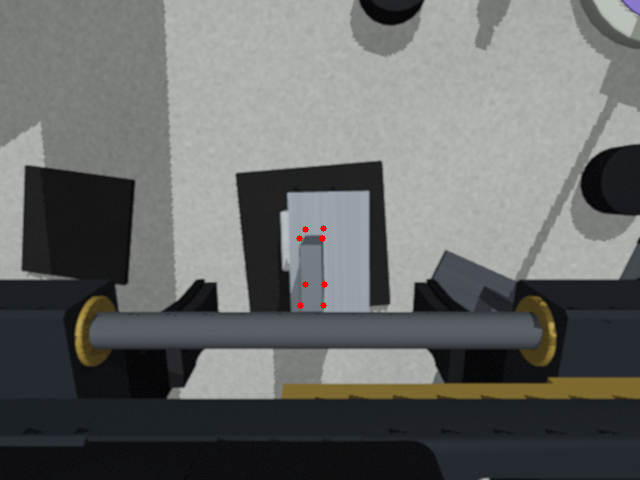

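Emit:
{"name": "servo_tool", "arguments": {
  "plan": [
    [1,3,-0.15,0,-0.7],
    [1,2,-0.1,0,0],
    [1,1,0,0,0],
    [1,0.5,0,0,0],
    [1,0,0,0,0]
  ]
}}

```text
clock: 24.23
ee_pos: [0.4555, -0.2526, 0.1857]
eef_rot: [0.43, 0.604, -0.399, 0.54]
contact_force: [-0.8, -0.6, 0.1]
gripper_width: 1.0
```

```bash
python3 - <<'E'
from h import *
st=go((.447,-.245,.1735),-72); print(tilt()); M=R.from_quat(st['eef_rot']).as_matrix(); g=np.array([.447,-.245,.192]); print('tool shift to put grasp at tab', ((M.T@(g-st['ee_pos']))+[.0187,0,0])*100)
E
```

```text
tcp [ 0.4555 -0.2526  0.1857] angz -71.89 xax [-0.047  0.089 -0.995] q6 -1.077 w 1.0 F [-0.8 -0.6  0.1] t 24.2333
shift cm [ 1.33 -0.55 -0.86] spin 0.11
('tilt(in +) 0.0957', 'jv', array([ 0.001, -0.015, -0.039,  0.002,  0.017, -0.001]))
tool shift to put grasp at tab [ 1.35588708 -0.58073597 -1.04303057]
```

Emit:
{"name": "servo_tool", "arguments": {
  "plan": [
    [1,0.5,-0.3,-0.5,0],
    [1,0.5,-0.3,-0.4,0],
    [1,0.3,0,-0.1,0],
    [1,0.1,0,0,0]
  ]
}}

```text
clock: 24.57
ee_pos: [0.4484, -0.2459, 0.1761]
eef_rot: [0.43, 0.601, -0.399, 0.543]
contact_force: [0.1, -0.0, 0.3]
gripper_width: 1.002
```

```bash
python3 - <<'E'
from h import *
st=go((.447,-.245,.1735),-72); print(tilt()); M=R.from_quat(st['eef_rot']).as_matrix(); g=np.array([.447,-.245,.192]); print('tool shift to put grasp at tab', ((M.T@(g-st['ee_pos']))+[.0187,0,0])*100)
E
```

```text
tcp [ 0.4484 -0.2459  0.1761] angz -71.85 xax [-0.04   0.083 -0.996] q6 -1.079 w 1.002 F [ 0.1 -0.   0.3] t 24.5667
shift cm [ 0.27 -0.1  -0.1 ] spin 0.15
('tilt(in +) 0.0859', 'jv', array([-0.001,  0.001,  0.016, -0.001, -0.029, -0.004]))
tool shift to put grasp at tab [ 0.29903616 -0.12414592 -0.26955225]
```

Emit:
{"name": "servo_tool", "arguments": {
  "plan": [
    [0.5,0.1,-0.1,-0.2,0],
    [0,0,0,0,0],
    [0,0,0,0,0],
    [0,0,0,0,0],
    [0,0,0,0,0],
    [0,0,0,0,0],
    [0,0,0,0,0],
    [0,0,0,0,0],
    [0,0,0,0,0],
    [0,0,0,0,0],
    [0,0,0,0,0],
    [0,0,0,0,0]
  ],
  "force": 45
}}

```text
clock: 25.57
ee_pos: [0.4474, -0.2446, 0.1762]
eef_rot: [0.43, 0.6, -0.399, 0.544]
contact_force: [0.3, 0.3, 1.1]
gripper_width: 0.173
```

Emit:
{"name": "servo_tool", "arguments": {
  "plan": [
    [0,0,0,0,0],
    [0,0,0,0,0],
    [0,0,0,0,0]
  ]
}}

```text
clock: 25.82
ee_pos: [0.448, -0.2445, 0.1763]
eef_rot: [0.43, 0.599, -0.399, 0.545]
contact_force: [-0.9, 0.1, 0.5]
gripper_width: 0.129
```

```bash
python3 - <<'E'
from h import *
st=go((.447,-.245,.1735),-72); print(tilt()); M=R.from_quat(st['eef_rot']).as_matrix(); g=np.array([.447,-.245,.192]); print('tool shift to put grasp at tab', ((M.T@(g-st['ee_pos']))+[.0187,0,0])*100)
s=cv2.cvtColor(robot.grab_frame('scene'),cv2.COLOR_RGB2BGR); s=cv2.resize(s[120:260,160:300],None,fx=4,fy=4,interpolation=cv2.INTER_CUBIC)
cv2.imwrite('pics/s21.png',s)
E
```

```text
tcp [ 0.448  -0.2445  0.1763] angz -71.85 xax [-0.037  0.081 -0.996] q6 -1.08 w 0.129 F [-0.9  0.1  0.5] t 25.8167
shift cm [ 0.28 -0.11  0.04] spin 0.15
('tilt(in +) 0.0823', 'jv', array([-0.001, -0.001, -0.001,  0.002,  0.002, -0.001]))
tool shift to put grasp at tab [ 0.30896179 -0.13035629 -0.11929644]
```

View pics/s21.png

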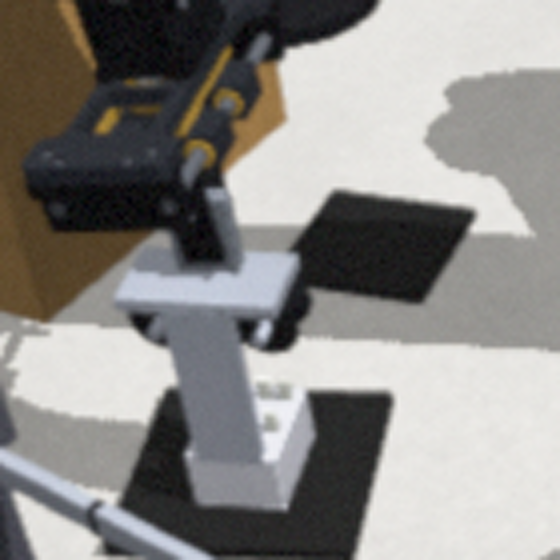

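Emit:
{"name": "servo_tool", "arguments": {
  "plan": [
    [0,-0.5,0,0,0],
    [0,-1,0,0,0],
    [0,-2,0,0,0],
    [0,-2.5,0,0,0],
    [0,-2.5,0,0,0],
    [0,-2.5,0,0,0],
    [0,-2.5,0,0,0],
    [0,-2.5,0,0,0],
    [0,-2.5,0,0,0],
    [0,-1.5,0,0,0]
  ]
}}

```text
clock: 26.7
ee_pos: [0.4489, -0.257, 0.3751]
eef_rot: [0.429, 0.61, -0.399, 0.533]
contact_force: [0.5, -0.7, -3.2]
gripper_width: 0.134
```

```bash
python3 - <<'E'
from h import *
st=go((.7066,-.136,.385),-96.4); print(st['q'].round(3),tilt())
s=cv2.cvtColor(robot.grab_frame('scene'),cv2.COLOR_RGB2BGR); cv2.imwrite('pics/s22f.png',s)
E
```

```text
tcp [ 0.4489 -0.257   0.3751] angz -71.95 xax [-0.063  0.099 -0.993] q6 -1.072 w 0.134 F [ 0.5 -0.7 -3.2] t 26.7
shift cm [-1.41 28.22 -3.61] spin 24.45
[-0.754  0.281  1.411  0.029  1.563 -1.072] ('tilt(in +) 0.1140', 'jv', array([-0.011, -0.09 , -0.318, -0.006,  0.447,  0.003]))
```

View pics/s22f.png

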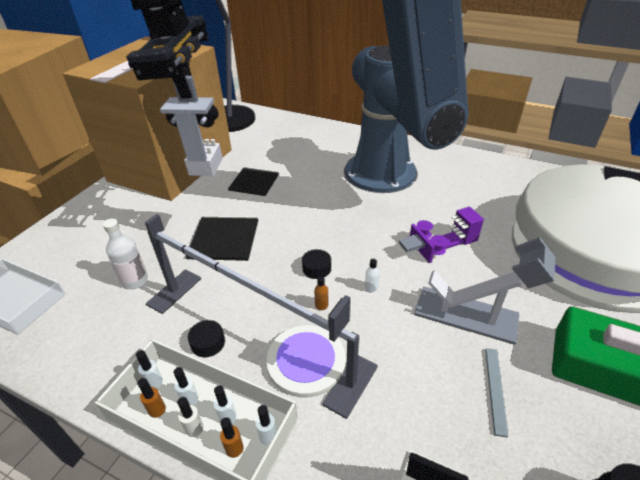

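Emit:
{"name": "servo_tool", "arguments": {
  "plan": [
    [0,-0.5,1,-0.5,2.2],
    [0,-0.5,2.2,-0.9,2.2],
    [0,-0.5,2.5,-0.9,2.2],
    [0,-0.5,2.5,-0.9,2.2],
    [0,-0.3,2.5,-0.9,2.2],
    [0,-0.2,2.5,-0.9,2.2],
    [0,0,2.5,-0.9,2.2],
    [0,0,2.5,-0.9,2.2]
  ]
}}

```text
clock: 27.42
ee_pos: [0.6161, -0.162, 0.394]
eef_rot: [0.508, 0.539, -0.498, 0.451]
contact_force: [-0.4, -0.4, -3.7]
gripper_width: 0.135
```

```bash
python3 - <<'E'
from h import *
st=go((.7066,-.136,.40),-96.4); print(tilt())
E
```

```text
tcp [ 0.6161 -0.162   0.394 ] angz -91.12 xax [-0.077  0.099 -0.992] q6 -0.438 w 0.135 F [-0.4 -0.4 -3.7] t 27.4167
shift cm [-1.04  8.95 -2.82] spin 5.28
('tilt(in +) 0.1130', 'jv', array([ 0.384,  0.455, -0.68 ,  0.03 ,  0.222,  0.882]))
```

Emit:
{"name": "servo_tool", "arguments": {
  "plan": [
    [0,-0.4,2.4,-0.7,1.8],
    [0,-0.3,2.4,-0.7,1.8],
    [0,-0.3,2.2,-0.7,1.7],
    [0,0,1.2,-0.4,0],
    [0,0,0.3,-0.1,0],
    [0,0,0,0,0]
  ]
}}

```text
clock: 27.92
ee_pos: [0.7076, -0.1352, 0.3839]
eef_rot: [-0.525, -0.521, 0.526, -0.42]
contact_force: [-0.3, -0.8, -5.2]
gripper_width: 0.132
```

```bash
python3 - <<'E'
from h import *
st=go((.7066,-.136,.40),-96.4); print(tilt())
for n in('scene','top'):
  s=cv2.cvtColor(robot.grab_frame(n),cv2.COLOR_RGB2BGR); cv2.imwrite(f'pics/{n}23f.png',s)
  s=s[140:340,120:320] if n=='scene' else s[90:240,320:470]
  cv2.imwrite(f'pics/{n}23.png',cv2.resize(s,None,fx=(3 if n=='scene' else 4),fy=(3 if n=='scene' else 4),interpolation=cv2.INTER_CUBIC))
E
```

```text
tcp [ 0.7076 -0.1352  0.3839] angz -96.57 xax [-0.096  0.106 -0.99 ] q6 -0.249 w 0.132 F [-0.3 -0.8 -5.2] t 27.9167
shift cm [-1.59 -0.26 -0.06] spin -0.17
('tilt(in +) 0.1282', 'jv', array([ 0.005,  0.029,  0.023, -0.01 ,  0.001, -0.003]))
```

View pics/scene23.png

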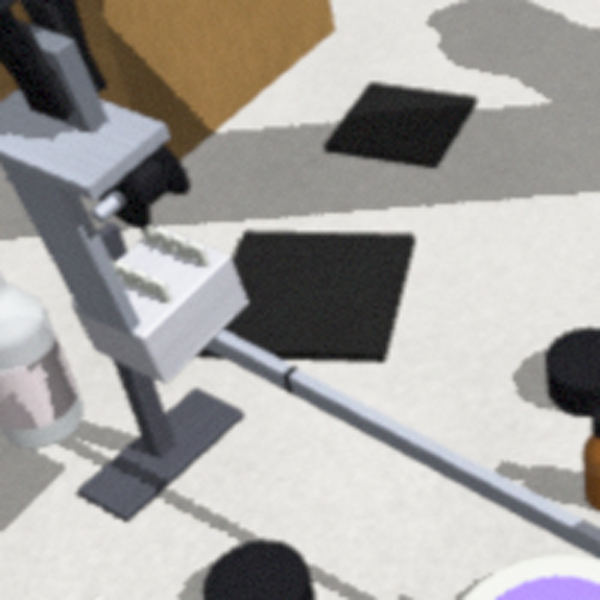

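View pics/top23.png

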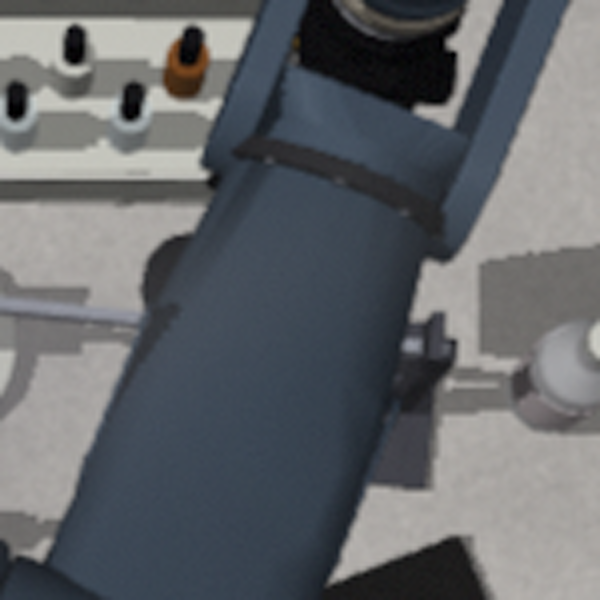

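```bash
cat > pred.py <<'E'
from fit3 import *
M0=R.from_quat([.43,.599,-.399,.545]).as_matrix(); t0=np.array([.448,-.2445,.1763])
C0=R.from_euler('z',np.radians(18)).as_matrix(); c0=np.array([.447,-.245,.012])
def pred(st):
    M=R.from_quat(st['eef_rot']).as_matrix()
    return M@M0.T@C0, M@M0.T@(c0-t0)+st['ee_pos']
RY=-.11125; RO=np.array([.66014,-.03017,0]); RR=R.from_euler('z',RY).as_matrix()
def report(Rm,o):
    seat=Rm@[0,0,.11]+o; q=RR.T@(seat-RO)
    print('carrier o',o.round(4),'zaxis in rail',(RR.T@Rm[:,2]).round(3),'yaw rel rail deg',np.degrees(np.arctan2(*(RR.T@Rm[:,1])[[0,1]]*[-1,1])).round(2))
    print('seat in rail',q.round(4),'bar top there',round(.165-.07*q[1],4),'seat above bar',round(q[2]-.165+.07*q[1],4))
    return q
E
python3 - <<'E'
from pred import *
st=robot.state(); Rm,o=pred(st); report(Rm,o)
S=[((35,45,152),92,184),((-16,45,152),168,126),((35,-45,152),0,152),((35,28,0),165,380),((-35,28,0),248,300),((35,28,40),148,335),((-35,28,40),232,262),((35,-28,40),80,302)]
us=np.array([(120+d[1]/3-.4,140+d[2]/3-.4) for d in S])
x,r,Rf=fit([(cam('scene'),[s[0] for s in S],us)],[*o,-.11,0,0]); print(r.round(1).tolist()); report(Rf,x[:3])
E
```

```text
carrier o [ 0.6892 -0.1327  0.2209] zaxis in rail [ 0.099 -0.007  0.995] yaw rel rail deg 0.12
seat in rail [ 0.0512 -0.0994  0.3304] bar top there 0.172 seat above bar 0.1584
[[1.2, -0.0], [-0.5, 2.5], [-3.1, -2.5], [1.1, -0.4], [0.2, 3.3], [-0.7, -1.5], [-0.6, -0.1], [1.4, 0.4]]
carrier o [ 0.6447 -0.1834  0.1618] zaxis in rail [ 0.038 -0.087  0.995] yaw rel rail deg -1.64
seat in rail [ 0.0058 -0.1636  0.2714] bar top there 0.1765 seat above bar 0.0949
```

```bash
python3 - <<'E'
from pred import *
st=robot.state(); Rm,o=pred(st)
s=cv2.imread('pics/scene23.png')
def dr(Rm,o,c):
    for p in [(35,45,152),(-16,45,152),(35,-45,152),(-16,-45,152),(35,28,0),(-35,28,0),(35,28,40),(-35,28,40),(35,-28,40),(35,-28,0)]:
        q=proj(cam('scene'),Rm@np.array(p)/1e3+o)[0]; cv2.circle(s,(int((q[0]-120)*3),int((q[1]-140)*3)),3,c,-1)
dr(Rm,o,(0,0,255))
# upright alternative: rotate about tab point
tab=Rm@[0,0,.184]+o; Ru=RR; dr(Ru,tab-Ru@[0,0,.184],(0,255,0))
cv2.imwrite('pics/sc24.png',s)
E
```

```text
(no output)
```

View pics/sc24.png

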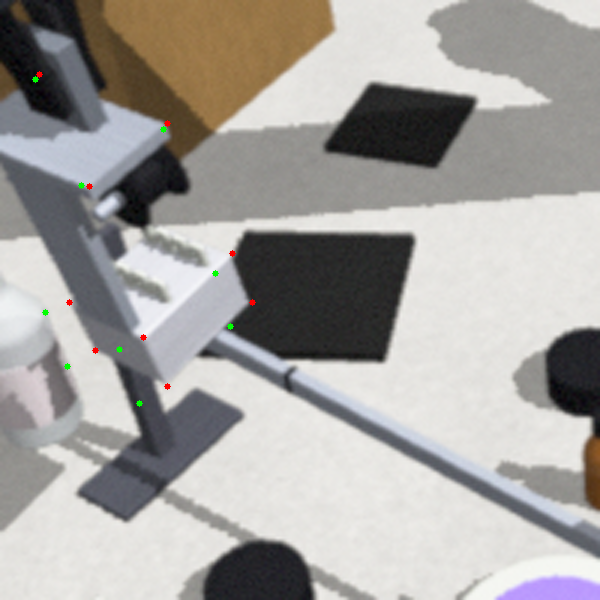

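```bash
cat >> pred.py <<'E'
def need(dx,dy,dz):
    "desired seat displacement in rail axes (m) -> tool cm"
    st=robot.state(); M=R.from_quat(st['eef_rot']).as_matrix(); print('tool shift cm',(M.T@RR@np.array([dx,dy,dz])*100).round(2))
def status():
    st=robot.state(); Rm,o=pred(st); print('t',st['clock'],'F',st['contact_force'].round(1),'w',round(st['gripper_width'],3),tilt()); return report(Rm,o)
E
python3 - <<'E'
from pred import *
need(.025,0,0); need(0,0,-.138)
E
```

```text
tool shift cm [-0.27  2.49 -0.01]
tool shift cm [13.66  1.5   1.31]
```

Emit:
{"name": "servo_tool", "arguments": {
  "plan": [
    [0,-0.1,1,0,0],
    [0,-0.1,1,0,0],
    [0,-0.1,0.5,0,0],
    [0,3,0.33,0.3,0],
    [0,3,0.33,0.3,0],
    [0,2.5,0.3,0.25,0],
    [0,2,0.2,0.2,0],
    [0,1,0.1,0.1,0],
    [0,0.3,0,0,0]
  ]
}}

```text
clock: 28.77
ee_pos: [0.7243, -0.1449, 0.2686]
eef_rot: [-0.526, -0.518, 0.528, -0.419]
contact_force: [-0.1, 1.0, -3.8]
gripper_width: 0.128
```

```bash
python3 - <<'E'
from pred import *
q=status(); need(0,0,-(q[2]-.165+.07*q[1]-.02)); need(.01,0,0)
for n in('scene',):
  s=cv2.cvtColor(robot.grab_frame(n),cv2.COLOR_RGB2BGR)
  cv2.imwrite(f'pics/{n}25.png',cv2.resize(s[160:340,120:320],None,fx=4,fy=4,interpolation=cv2.INTER_CUBIC)[:600,:800])
E
```

```text
t 28.7667 F [-0.1  1.  -3.8] w 0.128 ('tilt(in +) 0.1256', 'jv', array([-0.008,  0.007,  0.084, -0.006, -0.069, -0.004]))
carrier o [ 0.7075 -0.1427  0.1052] zaxis in rail [ 0.097 -0.003  0.995] yaw rel rail deg -0.3
seat in rail [ 0.0702 -0.1069  0.2147] bar top there 0.1725 seat above bar 0.0422
tool shift cm [2.2  0.23 0.2 ]
tool shift cm [-0.11  0.99 -0.01]
```

View pics/scene25.png

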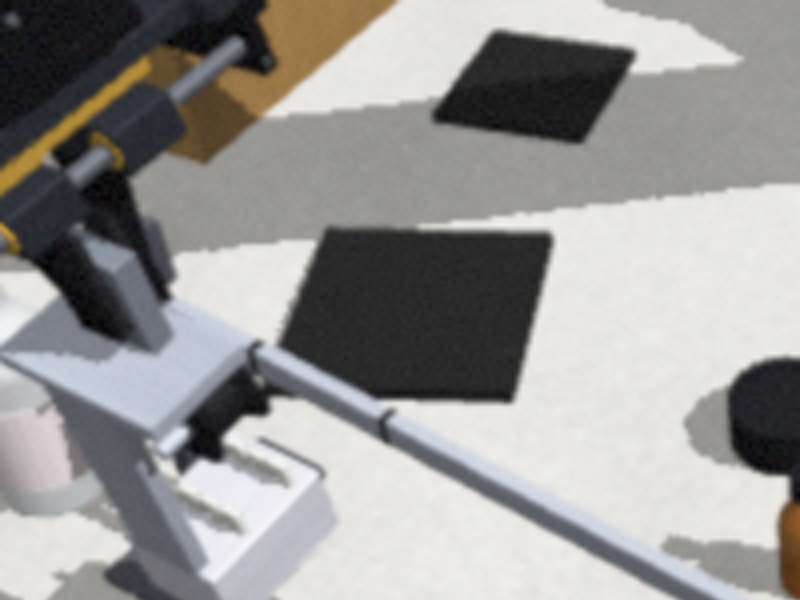

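Emit:
{"name": "servo_tool", "arguments": {
  "plan": [
    [0,0.8,0.1,-0.1,0],
    [0,0.8,0.1,-0.1,0],
    [0,0.5,0,0,0],
    [0,0,0,0,0]
  ]
}}

```text
clock: 29.15
ee_pos: [0.7261, -0.1418, 0.2512]
eef_rot: [0.528, 0.515, -0.527, 0.422]
contact_force: [-0.8, -0.1, -3.1]
gripper_width: 0.135
```

```bash
cat > ov.py <<'E'
from pred import *
import sys
q=status(); need(0,0,-(q[2]-.165+.07*q[1]-.02)); need(-q[0],0,0); need(0,-.1-q[1],0)
st=robot.state(); Rm,o=pred(st)
s=cv2.cvtColor(robot.grab_frame('scene'),cv2.COLOR_RGB2BGR)
s=cv2.resize(s[170:340,120:320],None,fx=4,fy=4,interpolation=cv2.INTER_CUBIC)
for p in [(35,45,152),(-16,45,152),(35,-45,152),(-16,-45,152),(35,28,0),(-35,28,0),(35,28,40),(-35,28,40),(35,-28,40),(35,-28,0)]:
    v=proj(cam('scene'),Rm@np.array(p)/1e3+o)[0]; cv2.circle(s,(int((v[0]-120)*4),int((v[1]-170)*4)),3,(0,0,255),-1)
for y in(-.14,-.06,.0,-.2):
    v=proj(cam('scene'),RR@[0,y,.165-.07*y]+RO)[0]; cv2.circle(s,(int((v[0]-120)*4),int((v[1]-170)*4)),3,(0,255,0),-1)
cv2.imwrite(sys.argv[1],s[:600,:800])
E
python3 ov.py pics/ov1.png
```

```text
t 29.15 F [-0.8 -0.1 -3.1] w 0.135 ('tilt(in +) 0.1177', 'jv', array([ 0.002, -0.012, -0.018,  0.003,  0.001,  0.002]))
carrier o [ 0.7104 -0.14    0.0877] zaxis in rail [ 0.089 -0.001  0.996] yaw rel rail deg -0.34
seat in rail [ 0.072  -0.1037  0.1973] bar top there 0.1723 seat above bar 0.025
tool shift cm [0.5  0.05 0.04]
tool shift cm [ 0.7  -7.16  0.08]
tool shift cm [ 0.03 -0.   -0.37]
```

View pics/ov1.png

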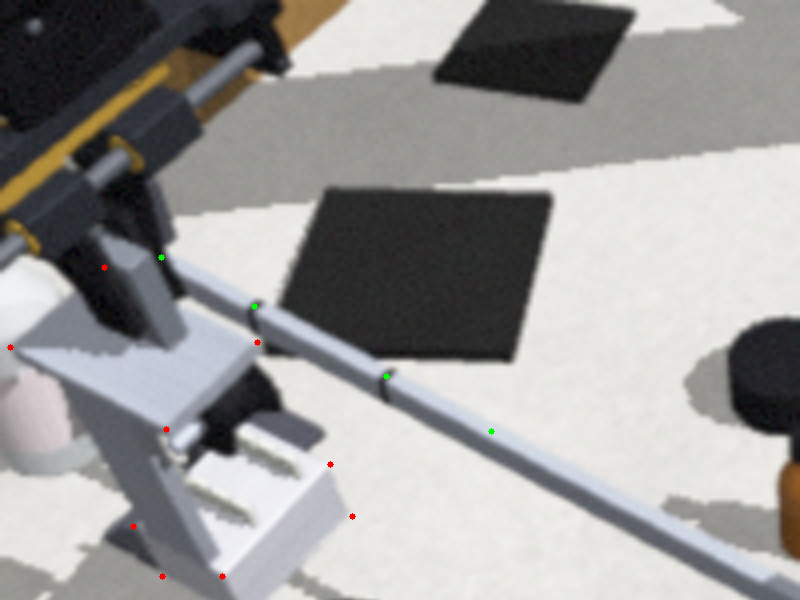

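Emit:
{"name": "servo_tool", "arguments": {
  "plan": [
    [0,0.03,-0.5,-0.04,0],
    [0,0.06,-0.9,-0.04,0],
    [0,0.06,-0.9,-0.04,0],
    [0,0.06,-0.9,-0.04,0],
    [0,0.06,-0.9,-0.04,0],
    [0,0.06,-0.7,0,0],
    [0,0,-0.3,0,0],
    [0,0,0,0,0]
  ]
}}

```text
clock: 29.87
ee_pos: [0.6746, -0.1333, 0.2593]
eef_rot: [0.529, 0.513, -0.526, 0.426]
contact_force: [-0.6, 0.7, -3.4]
gripper_width: 0.131
```

```bash
python3 ov.py pics/ov2.png
```

```text
t 29.8667 F [-0.6  0.7 -3.4] w 0.131 ('tilt(in +) 0.1083', 'jv', array([-0.   , -0.012, -0.   ,  0.004, -0.01 ,  0.001]))
carrier o [ 0.6606 -0.1322  0.0956] zaxis in rail [0.079 0.002 0.997] yaw rel rail deg -0.26
seat in rail [ 0.0205 -0.1012  0.2052] bar top there 0.1721 seat above bar 0.0331
tool shift cm [1.3  0.12 0.11]
tool shift cm [ 0.18 -2.04  0.02]
tool shift cm [ 0.01 -0.   -0.12]
```

View pics/ov2.png

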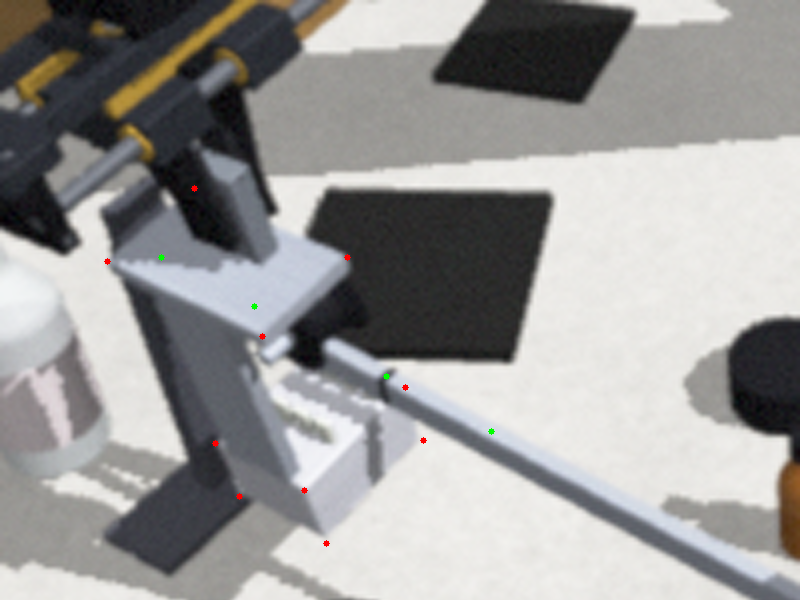

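Emit:
{"name": "servo_tool", "arguments": {
  "plan": [
    [0,0.5,0,0,0],
    [0,0.6,-0.4,0,0],
    [0,0.3,-0.6,0,0],
    [0,0.2,-0.6,0,0],
    [0,0,-0.3,0,0],
    [0,0,0,0,0]
  ]
}}

```text
clock: 30.42
ee_pos: [0.6541, -0.1297, 0.2426]
eef_rot: [0.529, 0.512, -0.525, 0.426]
contact_force: [0.1, -0.6, -3.0]
gripper_width: 0.136
```

```bash
python3 ov.py pics/ov3.png
```

```text
t 30.4167 F [ 0.1 -0.6 -3. ] w 0.136 ('tilt(in +) 0.1080', 'jv', array([ 0.   ,  0.005,  0.014,  0.002, -0.011, -0.   ]))
carrier o [ 0.6401 -0.1285  0.0789] zaxis in rail [0.078 0.002 0.997] yaw rel rail deg -0.25
seat in rail [-0.0004 -0.0998  0.1886] bar top there 0.172 seat above bar 0.0166
tool shift cm [-0.34 -0.03 -0.03]
tool shift cm [-0.    0.04 -0.  ]
tool shift cm [-0.    0.    0.02]
```

View pics/ov3.png

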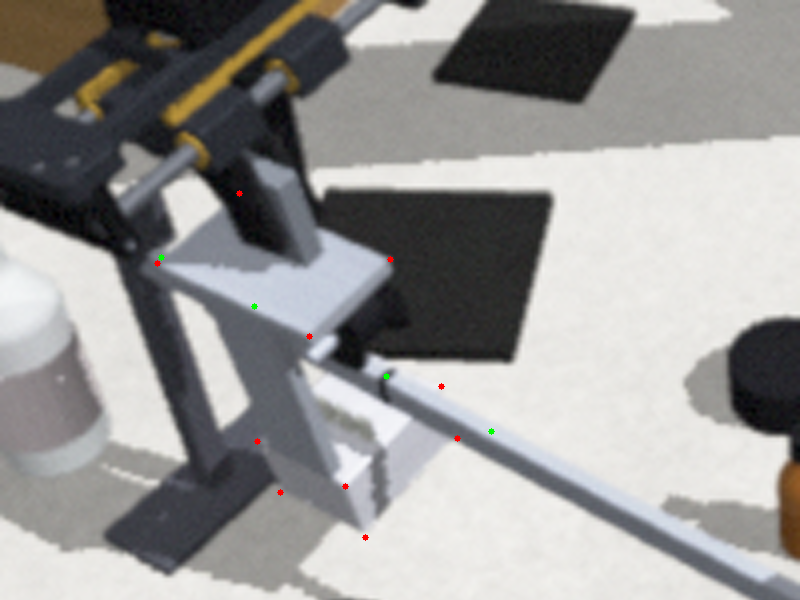

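Emit:
{"name": "servo_tool", "arguments": {
  "plan": [
    [0,0.5,0.05,0.04,0],
    [0,0.5,0.05,0.04,0],
    [0,0.2,0.02,0.02,0]
  ]
}}

```text
clock: 30.72
ee_pos: [0.6555, -0.1301, 0.2306]
eef_rot: [0.53, 0.511, -0.525, 0.427]
contact_force: [-0.5, -0.0, -2.6]
gripper_width: 0.134
```

```bash
python3 -c "
from pred import *
status()"
```

```text
t 30.7167 F [-0.5 -0.  -2.6] w 0.134 ('tilt(in +) 0.1045', 'jv', array([-0.001,  0.024,  0.023,  0.002, -0.046, -0.003]))
carrier o [ 0.6421 -0.1291  0.0669] zaxis in rail [0.075 0.002 0.997] yaw rel rail deg -0.26
seat in rail [ 0.0013 -0.1001  0.1766] bar top there 0.172 seat above bar 0.0046
```

Emit:
{"name": "servo_tool", "arguments": {
  "plan": [
    [0,0.15,0,0.01,0],
    [0,0.1,-0.05,0,0]
  ]
}}

```text
clock: 30.88
ee_pos: [0.6554, -0.13, 0.2277]
eef_rot: [0.53, 0.511, -0.525, 0.427]
contact_force: [-0.6, -0.1, 3.2]
gripper_width: 0.133
```

Emit:
{"name": "servo_tool", "arguments": {
  "plan": [
    [0,0.12,-0.05,0,0]
  ]
}}

```text
clock: 30.97
ee_pos: [0.6554, -0.13, 0.2277]
eef_rot: [0.53, 0.511, -0.524, 0.428]
contact_force: [-1.2, 1.1, 4.2]
gripper_width: 0.135
```

Emit:
{"name": "servo_tool", "arguments": {
  "plan": [
    [0,0.12,0,0,0]
  ]
}}

```text
clock: 31.05
ee_pos: [0.6555, -0.1299, 0.2278]
eef_rot: [0.531, 0.51, -0.524, 0.428]
contact_force: [-2.1, 1.0, 3.2]
gripper_width: 0.134
```

```bash
python3 -c "
from pred import *
status()"
```

```text
t 31.05 F [-2.1  1.   3.2] w 0.134 ('tilt(in +) 0.1010', 'jv', array([ 0.001, -0.002,  0.004, -0.   , -0.012,  0.003]))
carrier o [ 0.6427 -0.1292  0.064 ] zaxis in rail [0.071 0.003 0.997] yaw rel rail deg -0.26
seat in rail [ 0.0015 -0.1     0.1737] bar top there 0.172 seat above bar 0.0017
```

```bash
python3 ov.py pics/ov4.png
```

```text
t 31.05 F [-2.1  1.   3.2] w 0.134 ('tilt(in +) 0.1010', 'jv', array([ 0.001, -0.002,  0.004, -0.   , -0.012,  0.003]))
carrier o [ 0.6427 -0.1292  0.064 ] zaxis in rail [0.071 0.003 0.997] yaw rel rail deg -0.26
seat in rail [ 0.0015 -0.1     0.1737] bar top there 0.172 seat above bar 0.0017
tool shift cm [-1.82 -0.15 -0.15]
tool shift cm [ 0.01 -0.15  0.  ]
tool shift cm [ 0. -0. -0.]
```

View pics/ov4.png

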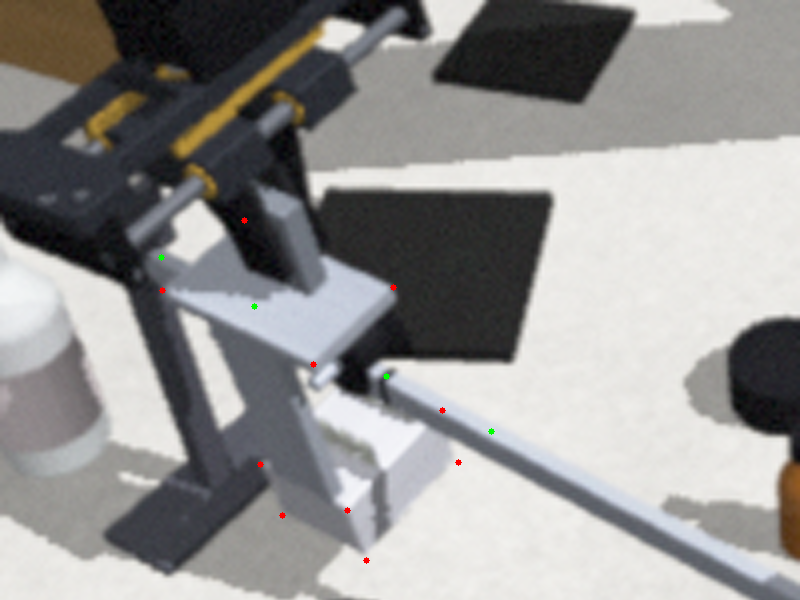

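Emit:
{"name": "servo_tool", "arguments": {
  "plan": [
    [1,0,0,0,0],
    [1,0,0,0,0],
    [1,0,0,0,0],
    [1,0,0,0,0],
    [1,-0.3,0,0,0],
    [1,-1,0,0,0],
    [1,-1.5,0,0,0],
    [1,-2,0,0,0],
    [1,-2.5,0,0,0],
    [1,-3,0,0,0]
  ]
}}

```text
clock: 31.93
ee_pos: [0.66, -0.1384, 0.3282]
eef_rot: [0.528, 0.515, -0.526, 0.423]
contact_force: [-0.1, 0.4, -0.2]
gripper_width: 0.807
```

```bash
python3 - <<'E'
from h import *
s=cv2.cvtColor(robot.grab_frame('scene'),cv2.COLOR_RGB2BGR); cv2.imwrite('pics/s30.png',s)
E
```

```text
(no output)
```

View pics/s30.png

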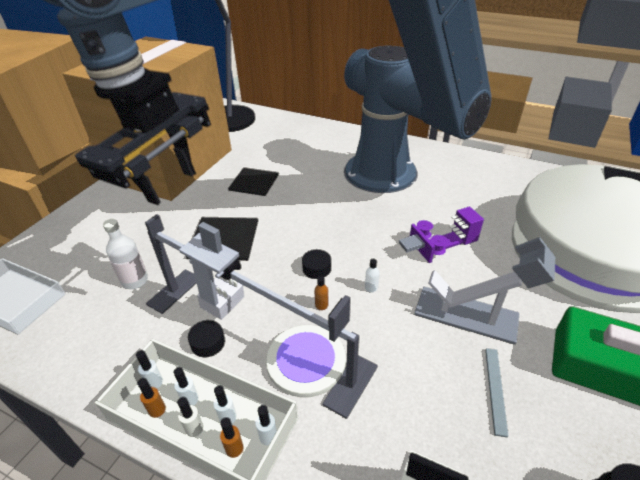

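It hangs on the bar and has let go cleanly, at scene (213,270). I'll wait with zero rows while it rolls, then check.

Emit:
{"name": "servo_tool", "arguments": {
  "plan": [
    [1,-1.5,0,0,0],
    [1,-0.5,0,0,0],
    [1,0,0,0,0],
    [1,0,0,0,0],
    [1,0,0,0,0],
    [1,0,0,0,0],
    [1,0,0,0,0],
    [1,0,0,0,0],
    [1,0,0,0,0],
    [1,0,0,0,0],
    [1,0,0,0,0],
    [1,0,0,0,0]
  ]
}}

```text
clock: 32.98
ee_pos: [0.6647, -0.1422, 0.3572]
eef_rot: [0.531, 0.51, -0.524, 0.428]
contact_force: [0.4, -0.2, -0.4]
gripper_width: 0.999
```

Emit:
{"name": "servo_tool", "arguments": {
  "plan": [
    [1,0,0,0,0],
    [1,0,0,0,0],
    [1,0,0,0,0],
    [1,0,0,0,0],
    [1,0,0,0,0],
    [1,0,0,0,0],
    [1,0,0,0,0],
    [1,0,0,0,0],
    [1,0,0,0,0],
    [1,0,0,0,0],
    [1,0,0,0,0],
    [1,0,0,0,0]
  ]
}}

```text
clock: 33.98
ee_pos: [0.6648, -0.1423, 0.3575]
eef_rot: [0.531, 0.51, -0.524, 0.428]
contact_force: [0.1, 0.1, -0.3]
gripper_width: 0.999
```

```bash
python3 - <<'E'
from h import *
s=cv2.cvtColor(robot.grab_frame('scene'),cv2.COLOR_RGB2BGR); cv2.imwrite('pics/s31.png',s); print(robot.state()['ee_pos'],robot.state()['clock'])
E
```

```text
[ 0.66480742 -0.14226601  0.35757539] 34.0333
```

View pics/s31.png

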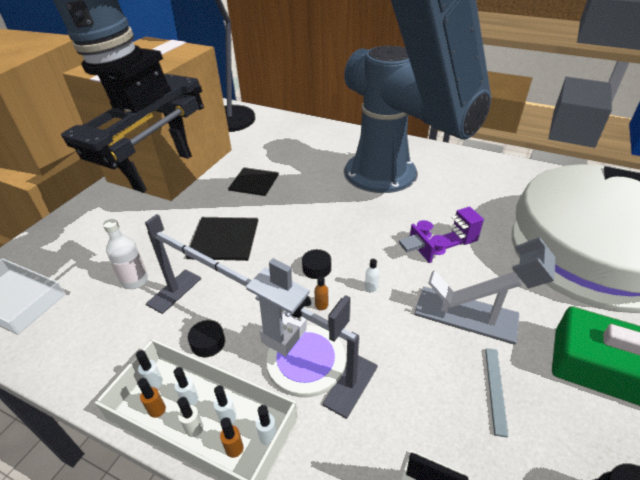

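Rolling, now at scene (283,305). I'll wait about 3 s more.

Emit:
{"name": "servo_tool", "arguments": {
  "plan": [
    [1,0,0,0,0],
    [1,0,0,0,0],
    [1,0,0,0,0],
    [1,0,0,0,0],
    [1,0,0,0,0],
    [1,0,0,0,0],
    [1,0,0,0,0],
    [1,0,0,0,0],
    [1,0,0,0,0],
    [1,0,0,0,0],
    [1,0,0,0,0],
    [1,0,0,0,0]
  ]
}}

```text
clock: 35.03
ee_pos: [0.6648, -0.1422, 0.3575]
eef_rot: [0.531, 0.51, -0.524, 0.428]
contact_force: [-0.1, 0.4, 0.1]
gripper_width: 1.0
```

Emit:
{"name": "servo_tool", "arguments": {
  "plan": [
    [1,0,0,0,0],
    [1,0,0,0,0],
    [1,0,0,0,0],
    [1,0,0,0,0],
    [1,0,0,0,0],
    [1,0,0,0,0],
    [1,0,0,0,0],
    [1,0,0,0,0],
    [1,0,0,0,0],
    [1,0,0,0,0],
    [1,0,0,0,0],
    [1,0,0,0,0]
  ]
}}

```text
clock: 36.03
ee_pos: [0.6648, -0.1423, 0.3575]
eef_rot: [0.531, 0.51, -0.524, 0.428]
contact_force: [-0.9, 0.7, -0.8]
gripper_width: 0.999
```

Emit:
{"name": "servo_tool", "arguments": {
  "plan": [
    [1,0,0,0,0],
    [1,0,0,0,0],
    [1,0,0,0,0],
    [1,0,0,0,0],
    [1,0,0,0,0],
    [1,0,0,0,0],
    [1,0,0,0,0],
    [1,0,0,0,0],
    [1,0,0,0,0],
    [1,0,0,0,0],
    [1,0,0,0,0],
    [1,0,0,0,0]
  ]
}}

```text
clock: 37.03
ee_pos: [0.6648, -0.1423, 0.3575]
eef_rot: [0.531, 0.51, -0.524, 0.428]
contact_force: [-0.2, -0.7, 0.0]
gripper_width: 0.997
```

```bash
python3 - <<'E'
from pred import *
s=cv2.cvtColor(robot.grab_frame('scene'),cv2.COLOR_RGB2BGR); cv2.imwrite('pics/s32.png',s)
t=cv2.cvtColor(robot.grab_frame('top'),cv2.COLOR_RGB2BGR); cv2.imwrite('pics/t32.png',t)
# expected home pose
y=.14; ca=R.from_euler('x',-.07).as_matrix(); Rm=RR@ca; seat=RR@[0,y,.165-.07*y]+RO; o=seat-Rm@[0,0,.11]
P=[(35,45,152),(-16,45,152),(35,-45,152),(-16,-45,152),(35,28,0),(-35,28,0),(35,-28,0),(0,0,200)]
a=cv2.resize(s[230:400,230:400],None,fx=3.5,fy=3.5,interpolation=cv2.INTER_CUBIC)
b=cv2.resize(t[120:220,240:400],None,fx=5,fy=5,interpolation=cv2.INTER_CUBIC)
for p in P:
    w=Rm@np.array(p)/1e3+o
    v=proj(cam('scene'),w)[0]; cv2.circle(a,(int((v[0]-230)*3.5),int((v[1]-230)*3.5)),3,(0,0,255),-1)
    v=proj(cam('top'),w)[0]; cv2.circle(b,(int((v[0]-240)*5),int((v[1]-120)*5)),3,(0,0,255),-1)
cv2.imwrite('pics/s32c.png',a);cv2.imwrite('pics/t32c.png',b); print(robot.state()['clock'])
E
```

```text
37.1333
```

View pics/s32c.png

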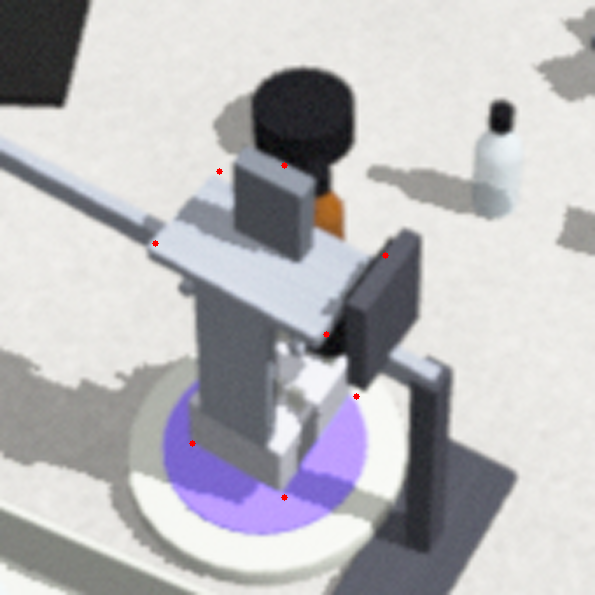

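View pics/t32c.png

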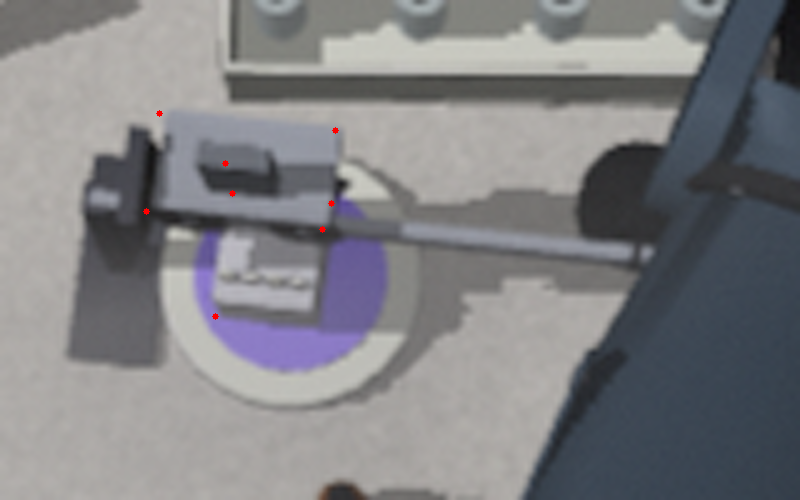

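Emit:
{"name": "servo_tool", "arguments": {
  "plan": [
    [1,0,0,0,0],
    [1,0,0,0,0],
    [1,0,0,0,0],
    [1,0,0,0,0],
    [1,0,0,0,0],
    [1,0,0,0,0],
    [1,0,0,0,0],
    [1,0,0,0,0],
    [1,0,0,0,0],
    [1,0,0,0,0],
    [1,0,0,0,0],
    [1,0,0,0,0]
  ]
}}

```text
clock: 38.13
ee_pos: [0.6648, -0.1423, 0.3575]
eef_rot: [0.531, 0.51, -0.524, 0.428]
contact_force: [-0.9, -0.2, 1.3]
gripper_width: 1.002
```

```bash
python3 - <<'E'
from pred import *
s0=cv2.imread('pics/s32.png');t0=cv2.imread('pics/t32.png')
s=cv2.cvtColor(robot.grab_frame('scene'),cv2.COLOR_RGB2BGR);t=cv2.cvtColor(robot.grab_frame('top'),cv2.COLOR_RGB2BGR)
print(np.abs(s[230:400,230:400].astype(int)-s0[230:400,230:400]).max(),np.abs(t[120:220,260:340].astype(int)-t0[120:220,260:340]).max())
g=lambda a:np.float32(cv2.cvtColor(a,cv2.COLOR_BGR2GRAY))
print(cv2.phaseCorrelate(g(s0[255:380,260:340].copy()),g(s[255:380,260:340].copy())))
a,b=robot.spot_point('scene','carrier_seat'),robot.spot_point('top','carrier_seat')
print([(x['position'],x['p']) for x in a],[(x['position'],x['p']) for x in b])
# free 6dof fit using corners
S=[((35,-45,152),152,243),((35,45,152),318,330),((-16,45,152),368,262),((-16,-45,152),212,178),((35,28,0),280,488),((35,-28,0),190,440)]
us=np.array([(230+d[1]/3.5-.4,230+d[2]/3.5-.4) for d in S])
T=[((35,45,152),168,110),((35,-45,152),341,128),((-16,45,152),163,212),((-16,-45,152),331,224),((-35,28,40),217,308),((-35,-28,40),318,315)]
ut=np.array([(240+d[1]/5-.4,120+d[2]/5-.4) for d in T])
x,r,Rf=fit([(cam('scene'),[d[0] for d in S],us),(cam('top'),[d[0] for d in T],ut)],[.675,.11,.05,-.11,0,-.07]); print(r.round(1).tolist()); report(Rf,x[:3]); print(robot.state()['clock'])
# bystanders moved?
i0=cv2.imread('pics/scene0.png')
for n,(x0,y0,x1,y1) in dict(pump=(100,215,150,295),polish=(360,255,385,295),amber=(312,275,332,312),jar=(300,248,335,280),jarb=(185,318,230,358),file=(480,345,512,440)).items():
    print(n,cv2.phaseCorrelate(g(i0[y0:y1,x0:x1].copy()),g(s[y0:y1,x0:x1].copy())))
E
```

```text
17 5
((-0.02509313312906869, 0.47173516503431046), 0.9970064003944397)
[([434.0, 232.7], 0.94), ([305.3, 313.4], 0.82)] [([288.2, 161.7], 0.82)]
[[-1.3, 0.9], [0.2, 2.1], [2.8, -1.7], [-0.2, -1.7], [0.2, 1.0], [-0.3, -0.5], [0.2, 0.6], [0.8, 0.1], [-1.4, -0.3], [0.3, 0.6], [-0.1, -0.5], [0.1, 0.1]]
carrier o [0.6719 0.0964 0.0456] zaxis in rail [0.031 0.079 0.996] yaw rel rail deg 0.36
seat in rail [0.001  0.1359 0.1552] bar top there 0.1555 seat above bar -0.0003
38.3333
pump ((0.10782007458010412, 0.012490685764632303), 0.8349843618869781)
polish ((0.5814157662342687, 0.1917612211241959), 0.9928078827857971)
amber ((0.22822814418441872, -0.08430511659862461), 0.5955653649568557)
jar ((-0.05212935178438016, 0.009089278422278468), 0.9240802261564467)
jarb ((0.5581631452932427, 0.12137328282432946), 0.8523292814360725)
file ((0.010941006261443675, -0.025220220466565024), 0.9810532710204521)
```

Emit:
{"name": "servo_tool", "arguments": {
  "plan": [
    [1,0,0,0,0],
    [1,0,0,0,0],
    [1,0,0,0,0],
    [1,0,0,0,0],
    [1,0,0,0,0],
    [1,0,0,0,0],
    [1,0,0,0,0],
    [1,0,0,0,0],
    [1,0,0,0,0],
    [1,0,0,0,0],
    [1,0,0,0,0],
    [1,0,0,0,0]
  ]
}}

```text
clock: 39.33
ee_pos: [0.6648, -0.1423, 0.3575]
eef_rot: [0.531, 0.51, -0.524, 0.428]
contact_force: [-0.4, -0.1, -0.6]
gripper_width: 1.002
```

```bash
python3 - <<'E'
from h import *
F=[robot.grab_frame('scene')[230:400,230:400].astype(int) for _ in range(4)]
for f in F[1:]: print(np.abs(f-F[0]).max(), np.abs(f-F[0]).mean().round(2))
s0=cv2.imread('pics/s32.png')[230:400,230:400,::-1].astype(int); d=np.abs(F[0]-s0); print(d.max(),d.mean(), np.unravel_index(d.argmax(),d.shape))
E
```

```text
20 1.35
19 1.35
20 1.36
19 1.362572087658593 (np.int64(39), np.int64(75), np.int64(0))
```

Those frame differences are camera noise only, so the carrier is at rest. Handing in.

```bash
python3 -c "
from station import robot
print(robot.close_job())"
```

```text
the job is handed in; nothing more can be done
None
```

The carrier ended up hanging on the bar at the low-end stop, at rest and with the arm clear, and I handed the job in at about 39.5 s. No verdict was reported.

**What I did**
- I gripped the foot block, drew the carrier off the stand and stood it upright on the larger pad.
- I then gripped the tab from above and hooked the wheels over the bar at rail y ≈ -100 mm, with the mouth facing the robot. I lowered it until light contact (+3 to +4 N measured), let go, and it rolled down by itself.

**Last checks**
- **Position:** a two-camera fit puts the seat at rail y ≈ 136 mm, about 4 mm short of home. It is on the bar's top to within 1 mm.
- **Angle:** the carrier leans about 0.085 rad and is 0.4° out of line with the bar.
- **Rest:** frames taken more than a second apart differ only by camera noise.
- **Bystanders:** all six shifted less than 0.6 px in the scene view.

**What went wrong or disagreed**
- **First release on the pad:** the wheels hooked on a guide rod of the gripper and the carrier was dragged about 7 cm. I re-gripped it, moved it back and released it from lower down. It then stood upright, about 5 mm from my pad-centre estimate.
- **Last joint (joint 6):** it once read -2.855 against its limit of -2.85. I backed it off at once.
- **Tool tilt:** the tool drifted by up to about 0.2 rad between moves, so the carrier leaned about 0.07 rad when hooked on.
- **Fit accuracy:** a few corner residuals in the last fit were 2 to 3 px.

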